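# Sort spices, tools and a lemon into caddy, tray and dish

## Robot

A 6-joint arm with a two-finger parallel gripper is mounted at the origin on a cart in front of the work surface, level with it; the furniture and walls round the work are solid. World frame = base frame: x ahead of the robot, y to its left, z up, the work surface at z = 0. Lengths are in m, angles in rad, forces in N, time in s.
With the tool pointing down it reaches from about 0.375 to 0.925 m from the base axis. Payload 5.7 kg.
Tool frame: the origin (TCP) lies at the very end of the fingers, on their centre line; the grasp point (between the pads) lies 19 mm behind it (ctrl.grasp_offset is the distance from the TCP to the grasp point, in m); z points along the fingers, y is the line along which they close (so a half turn about z gives the same grasp; the last joint's range is limited). The gripper opens to 88 mm and grips with 3 to 60 N. Pads are 20 mm wide; open, the fingers measure 115 mm over their backs; the gripper's body (75 mm by 178 mm) begins 61 mm behind the grasp point.
Start: joints at [0.993, 0.359, 1.51, -0, 1.272, -0.115], TCP at [0.268, 0.537, 0.223] pointing down, gripper open.
Joint ranges: [-2.97, 2.97], [-1.01, 2.36], [0.21, 2.38], [-0.96, 4.11], [0.2, 2.71], [-2.98, 2.98]. Speed limits (rad/s): [2.39, 2.39, 3.14, 3.14, 3.14, 3.14].

## Interface

Orientations are given as a 3x3 rotation matrix whose columns are the frame's x, y, z axes.
In Python, from bench import ctrl gives the robot as it stands.
- The arm moves only by the tool drive_tool, never from a script. Its argument "plan" is a list of rows, each an object of numbers: "dx", "dy", "dz": the shift along the tool's x, y, z as a fraction of full scale; "twist": the turn about the tool's z as a fraction of full scale; "grip": the opening, from -1 (shut) to 1 (fully open). In form: [{"dx": .., "dy": .., "dz": .., "twist": .., "grip": ..}, ...]. A call has 1 to 12 rows; each row shifts and turns the commanded pose from where the row before left it, along the tool's axes as they then stand; what a row does not reach is not made up. Full scale, the value 1, is 2 cm for a shift and 0.1 rad for a turn. A row lasts 1/12 s, in which the tool goes at most 41.7 mm and 7.16 degrees, less where a joint would pass 70% of its speed; a pose out of reach is approached as far as the arm can. A call with a number of a shift or a turn outside -1 to 1 is refused whole. A call with a gripper value outside its range is refused whole. The fingers move at their own pace and stop on an object; "grip_force" is the grip in N (left out, the last holds). Time passes only in rows, so rows that do not move let the fingers close. It gives the time, the measured TCP pose, the force, the opening and the grip force at its end, in the units of the state.
- ctrl.state(): the state, without advancing time (a new reading comes with each control period).
- ctrl.capture(name): name is "scene" or "top" or "wrist"; returns a dict with "image" (384x512x3 uint8, red, green, blue), "vertical_fov" (degrees; the focal length in pixels is half the picture's height over the tangent of half this angle, whatever the lens; pixels are square), "cx", "cy" (the principal point, pixels), "R" (3x3) and "t" (3): a world point X has camera coordinates R X + t. Camera axes: x right, y down, z forward; pixel columns grow to the right and rows downward; lengths in m; the calibration is good to about 2 mm. A picture is of the moment at which its call begins. There is no depth.
- ctrl.hand_in(): hands the job in; it is judged then, once.
The state is a dict: "time_s": time; "joints": joint angles; "dq": joint speeds; "joint_efforts": joint torques, N m; "tool_pos": TCP position; "tool_rot": TCP orientation; "ft_force": force on the tool from outside, world axes, zero at the start; "moment": the same for the moment, N m; "width": opening from 0.0 (shut) to 1.0 (fully open); "gripper_force": force on a finger pad.
Only numpy, scipy, OpenCV 4.12 (cv2) and the standard library are available. Lean on these libraries where they do the work, as an engineer would, in place of code of your own. Each camera call takes 0.05 s, during which the arm holds its last target. There are 200 camera calls.

## Task

Sort the loose things on the worktop by kind: first lift the wooden stirring paddle straight up and level out of the two U brackets of the spice caddy, where it bars the wells, and, keeping it level, lay it flat in the shallow tools tray. Then stand the two spice jars upright in the caddy, one in each well, lay the purple bag clip flat in the tools tray beside the paddle, and put the lemon that lies among them in the white dish. Keep the jars upright all the while, leave the little green cup where it stands, and let go of everything at the end.

Things in the scene. Friction and masses are not known exactly. Their poses are not given: they have to be found in the camera images.
- paddle: wooden stirring paddle, a plain straight bar 160 x 22 x 16 mm (x, y, z), 60 g. Origin: centre of its underside; x along its length, z up. At the start it lies across the caddy, parallel to the caddy's x, in the two open-topped U brackets with its underside 60 mm above the worktop; its middle between the brackets is free to grip across its 22 mm
- spice_a: spice jar with red cap and brown label, round, 45 mm across, 106 mm tall, 110 g, standing upright. Origin: centre of its underside, z up. Can be gripped anywhere on its side or round the cap (the cap is the top 20 mm)
- spice_b: spice jar with white cap and green leaf label, round, 47 mm across, 98 mm tall, 110 g, standing upright. Origin: centre of its underside, z up. Can be gripped anywhere on its side or round the cap (the cap is the top 20 mm)
- clip: purple plastic bag clip, a straight bar 15 x 72 x 12 mm (x, y, z), 20 g, lying flat. Origin: centre of its underside; y along its length, z up; grip it across its 15 mm
- lemon_mid (a point): centre of the loose yellow lemon among the things in front of the robot (not any fruit at the far left, beyond the chopping board), which is 71 x 53 x 51 mm (x, y, z) and 85 g; at the start the centre is 25 mm above the worktop, x along the lemon's length and level, z up; grip it across its 53 mm
- caddy: wooden spice caddy, fixed, 140 x 70 mm. Origin: centre of its underside; x along its length, z up. Floor 4 mm thick, side walls 40 mm high. Two square wells, 62 x 62 mm inside, open at the top, centred at x = +33 and -33 mm, y = 0. A steel U bracket stands on each end, x = +67 and -67 mm, 6 mm thick: slot 34 mm wide, slot floor 60 mm, prong tips 80 mm above the worktop
- tray: shallow plywood tools tray, fixed to the worktop. Origin: centre of its underside; x along its length, z up. 190 x 88 mm outside, 182 x 80 mm inside, floor 4 mm thick, rim top 12 mm above the worktop
- dish: small round white ceramic dish, fixed to the worktop, 124 mm across the rim, 42 mm high, hollow, inner floor about 5 mm above the worktop, sides sloping outwards. Origin: centre of its underside, z up
- green_cup: bystander, not to be moved: small loose green plastic cup, 60 mm across, 34 mm tall. Origin: centre of its underside, z up. Tall fixed things also stand behind the work: a dish rack full of plates (front edge at x = 0.60 m, right of y = -0.02 m) and a crock of utensils (about x = 0.83, y = 0.08 m); carry things past in front of them
Not all that is in view belongs to the job. Leave any black look-alike of the spice_a alone.

How it is judged:
On the way:
1. the paddle is lifted level, clear above both brackets (z of paddle in the frame of caddy above 0.085 m and angle between paddle's own z axis and vertical below 0.3 rad and horizontal distance between paddle and caddy below 0.06 m), for 0.05 s.
At the end, for the whole second after the job is handed in: the spice jars stand upright (0.15 rad) on the caddy floor, one in each well, within 13 mm of its centre; paddle and clip lie flat on the tray floor inside its rim; the lemon rests in the dish, its centre within 35 mm of the dish axis; all released and at rest (((x of spice_a in the frame of caddy between 0.02 and 0.046 m and y of spice_a in the frame of caddy between -0.013 and 0.013 m and z of each of spice_a, spice_b in the frame of caddy below 0.012 m and angle between each of spice_a, spice_b's own z axis and vertical below 0.15 rad and x of spice_b in the frame of caddy between -0.046 and -0.02 m and y of spice_b in the frame of caddy between -0.013 and 0.013 m) or (x of spice_a in the frame of caddy between -0.046 and -0.02 m and y of spice_a in the frame of caddy between -0.013 and 0.013 m and z of each of spice_a, spice_b in the frame of caddy below 0.012 m and angle between each of spice_a, spice_b's own z axis and vertical below 0.15 rad and x of spice_b in the frame of caddy between 0.02 and 0.046 m and y of spice_b in the frame of caddy between -0.013 and 0.013 m)) and x of paddle in the frame of tray between -0.015 and 0.015 m and y of paddle in the frame of tray between -0.034 and 0.034 m and z of each of paddle, clip in the frame of tray below 0.009 m and angle between each of paddle, clip's own z axis and vertical below 0.1 rad and x of clip in the frame of tray between -0.085 and 0.085 m and y of clip in the frame of tray between -0.036 and 0.036 m and horizontal distance between lemon_mid and dish below 0.035 m and z of lemon_mid in the frame of dish below 0.045 m and linear speed of each of paddle, spice_a, spice_b, clip below 0.02 m/s); the robot touches nothing.
It fails at once if a spice jar is tipped over (more than 0.6 rad) (angle between any of spice_a, spice_b's own z axis and vertical above 0.6 rad).
It fails at once if the green cup is moved more than 30 mm (distance of green_cup from where it was at the start of the episode above 0.03 m).
It fails at once if the paddle is tipped more than 0.5 rad out of level (angle between paddle's own z axis and vertical above 0.5 rad).
It also fails if it takes over 138 s, if anything falls off the work surface, if the arm or the gripper's body presses on something with over 40 N, if the wrist force passes 120 N, or if a joint passes its speed limit or range.

## Working session

There is one attempt and no reset: what is moved stays moved. The work goes in short steps, Python scripts to look and compute and a tool call to move; the robot and the scene stay as the last step left them, time stands still between calls to the robot, and variables do not carry over. Pictures are saved under pics/ and viewed, at most 14 in all, crops included, and the job is handed in when it is done.

Besides the shell and the picture viewer there is one more tool, called after "Call:" as name(argument=value, ...), one argument or row to a line, values as JSON. drive_tool: Moves the arm, as the interface text tells. Shift numbers are shares of 2 cm and turn numbers shares of 0.1 rad, none past 1 either way. Its arguments: {"type":"object","properties":{"plan":{"type":"array","items":{"type":"object","properties":{"dx":{"type":"number","minimum":-1,"maximum":1},"dy":{"type":"number","minimum":-1,"maximum":1},"dz":{"type":"number","minimum":-1,"maximum":1},"twist":{"type":"number","minimum":-1,"maximum":1},"grip":{"type":"number"}}}},"grip_force":{"type":"number"}},"required":["plan"]}

```bash
mkdir -p pics; cat > h.py <<'E'
import numpy as np,cv2
from bench import ctrl
def cap(n,f=None):
    c=ctrl.capture(n); 
    c['f']=192/np.tan(np.radians(c['vertical_fov'])/2)
    if f: cv2.imwrite('pics/'+f,c['image'][:,:,::-1])
    return c
def ray(c,u,v,z):
    R=np.array(c['R']);t=np.array(c['t']);o=-R.T@t
    d=R.T@np.array([(u-c['cx'])/c['f'],(v-c['cy'])/c['f'],1]); return o+d*(z-o[2])/d[2]
def proj(c,X):
    p=np.array(c['R'])@np.array(X)+np.array(c['t']); return p[:2]/p[2]*c['f']+[c['cx'],c['cy']]
E
python3 - <<'E'
from h import *
for n in('scene','top'):
    c=cap(n,n+'1.png'); print(n,c['vertical_fov'],c['cx'],c['cy'],-np.array(c['R']).T@c['t'],np.round(c['R'],2).tolist())
s=ctrl.state();print(s['time_s'],np.round(s['tool_pos'],4),np.round(s['tool_rot'],3).tolist(),s['width'])
E
```

```text
scene 49.051282485478126 250.87387450684795 191.0159086245405 [-0.19532802 -0.47506945  0.922117  ] [[0.47, -0.88, -0.02], [-0.61, -0.31, -0.73], [0.64, 0.35, -0.69]]
top 54.323917330358455 263.1228581166889 188.80617503579353 [ 0.50285524 -0.05215097  1.03775192] [[0.01, -1.0, 0.02], [-1.0, -0.01, -0.07], [0.07, -0.02, -1.0]]
0.1 [0.2675 0.5364 0.2219] [[-0.895, 0.446, -0.001], [0.446, 0.895, -0.001], [0.0, -0.002, -1.0]] 1.0006198593691211
```

View pics/scene1.png

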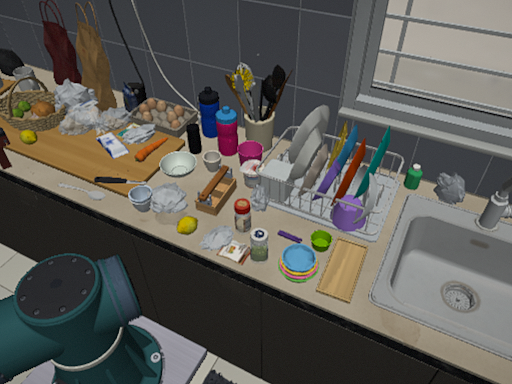

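View pics/top1.png

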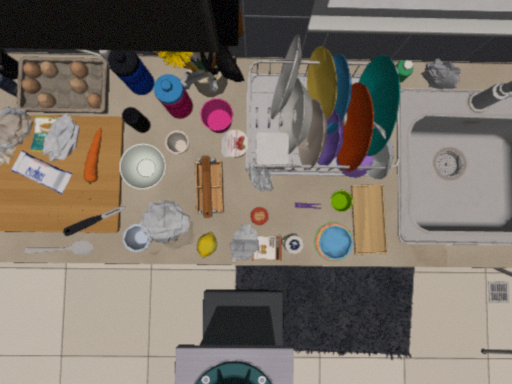

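Candidates:
- **Paddle and caddy:** scene (215,188).
- **spice_a:** red cap (242,212). Its look-alike is the black jar (194,138).
- **spice_b:** white cap (259,240).
- **Clip:** (290,237).
- **Lemon:** (187,226). The one at far left (28,137) is to be left alone.
- **Dish:** white bowl (178,164). The blue stack (298,262) and the small bowl (140,198) are not it.
- **Tray:** (343,268).
- **Green cup:** (321,240).

I'll check these choices in one close crop.

```bash
python3 - <<'E'
from h import *
i=cv2.imread('pics/top1.png')[130:270,110:390]
s=cv2.imread('pics/scene1.png')[140:310,120:380]
i=cv2.resize(i,(560,280),interpolation=3);i=cv2.copyMakeBorder(i,0,0,0,240,0)
cv2.imwrite('pics/topc.png',cv2.resize(cv2.imread('pics/top1.png')[130:270,110:390],(800,400),interpolation=3))
c=cap('top');im=c['image'];hsv=cv2.cvtColor(im,cv2.COLOR_RGB2HSV)
def blob(name,lo,hi,box,z):
    m=cv2.inRange(hsv,lo,hi);k=np.zeros_like(m);x0,y0,x1,y1=box;k[y0:y1,x0:x1]=m[y0:y1,x0:x1]
    cs=cv2.findContours(k,0,2)[0];q=max(cs,key=cv2.contourArea)
    (u,v),(w,h),a=cv2.minAreaRect(q);
    pts=[ray(c,*p,z) for p in cv2.boxPoints(((u,v),(w,h),a))]
    e1=pts[1]-pts[0];e2=pts[2]-pts[1];
    L=e1 if np.linalg.norm(e1)>np.linalg.norm(e2) else e2
    print(name,(u,v),np.round(np.mean(pts,0),4),'size',np.round([np.linalg.norm(e1),np.linalg.norm(e2)],3),'long ang',round(np.degrees(np.arctan2(L[1],L[0])),1))
blob('lemon',(20,120,80),(35,255,255),(190,230,222,260),.025)
blob('red',(0,120,60),(8,255,255),(245,200,275,230),.106)
blob('clip',(120,70,50),(150,255,255),(285,195,330,215),.012)
blob('cup',(35,120,50),(55,255,255),(325,185,355,215),.034)
blob('tray',(8,60,80),(25,255,255),(345,175,390,260),.012)
blob('paddle',(3,80,30),(20,255,140),(195,150,214,220),.076)
blob('dish',(0,0,130),(179,60,255),(117,140,170,195),.042)
blob('white',(0,0,150),(179,60,255),(280,230,306,256),.098)
E
```

```text
lemon (206.2930908203125, 244.48275756835938) [0.4273 0.0785 0.025 ] size [0.054 0.055] long ang -156.9
red (259.0, 215.5) [ 0.5062 -0.0608  0.106 ] size [0.04  0.042] long ang -179.3
clip (304.9911193847656, 205.11468505859375) [ 0.5365 -0.1876  0.012 ] size [0.01  0.054] long ang -93.6
cup (341.2500305175781, 200.75001525878906) [ 0.5489 -0.2826  0.034 ] size [0.056 0.057] long ang -134.6
tray (368.8353271484375, 218.8905792236328) [ 0.5017 -0.3636  0.012 ] size [0.098 0.196] long ang -176.0
paddle (204.73927307128906, 186.47134399414062) [0.5794 0.0794 0.076 ] size [0.157 0.043] long ang 0.2
dish (144.0, 166.99998474121094) [0.6317 0.2466 0.042 ] size [0.145 0.133] long ang 2.4
white (292.5, 242.5) [ 0.4401 -0.1454  0.098 ] size [0.063 0.062] long ang -89.3
```

View pics/topc.png

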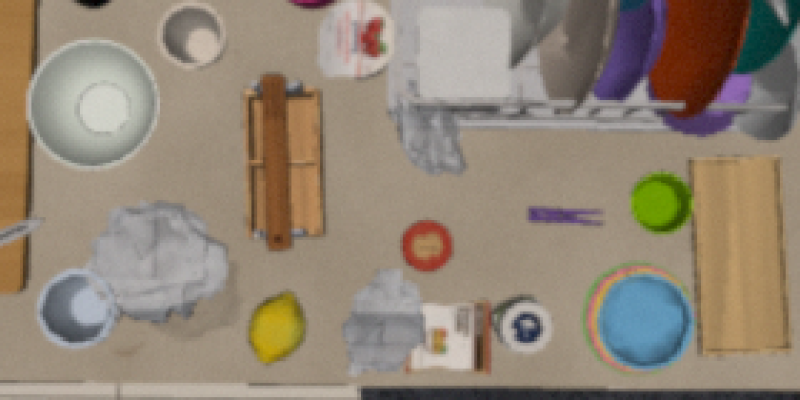

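The crop confirms the choices: paddle at crop (275,160) over the caddy (286,162), red-cap jar (427,245), white-cap jar (525,326), clip (566,216), lemon (277,327), dish (93,103) and tray (740,253). Next I'll turn these points into positions.

```bash
python3 - <<'E'
from h import *
c=cap('top');s=cap('scene')
S=800/280
def P(n,x,y,z): r=ray(c,x/S+110-.5+.175,y/S+130-.5+.175,z);print(n,np.round(r,4),'scene px',np.round(proj(s,r),1));return r
def ang(a,b): d=b-a;print('   ang',round(np.degrees(np.arctan2(d[1],d[0])),2),'len',round(np.linalg.norm(d),4))
a=P('pad near',279,247,.076);b=P('pad far',271.5,75,.076);ang(a,b);print((a+b)/2)
q=[P('cad',*p,.04) for p in((250,235),(247,91),(322,91),(324,235))];ang(q[0],q[1]);ang(q[3],q[2]);ang(q[1],q[2]);print('caddy',np.mean(q,0))
q=[P('tray',*p,.012) for p in((698,355),(690,158),(779,157),(790,350))];ang(q[0],q[1]);ang(q[3],q[2]);ang(q[1],q[2]);print('tray',np.mean(q,0))
P('jarA',427,245,.106);P('jarB',527,326,.098);a=P('c1',529,214,.012);b=P('c2',604,217,.012);ang(a,b);print((a+b)/2)
P('dish',93,103.5,.042);P('stack',640,318,.05);P('stack0',640,318,.0)
m=cv2.inRange(cv2.cvtColor(c['image'],cv2.COLOR_RGB2HSV),(18,90,50),(38,255,255));k=m*0;k[228:262,188:225]=m[228:262,188:225]
pp=np.argwhere(k)[:,::-1]; W=np.array([ray(c,*p,.025)[:2] for p in pp]);mu=W.mean(0);w,v=np.linalg.eigh(np.cov((W-mu).T));print('lemon',mu,4*np.sqrt(w),'long',np.degrees(np.arctan2(v[1,1],v[0,1])))
i=s['image'][180:310,170:370,::-1];cv2.imwrite('pics/sc.png',cv2.resize(i,(800,520),interpolation=3))
E
```

```text
pad near [0.503 0.071 0.076] scene px [202.  196.9]
pad far [0.6581 0.0815 0.076 ] scene px [226.  165.1]
   ang 3.85 len 0.1555
[0.58054585 0.07625059 0.076     ]
cad [0.5137 0.1027 0.04  ] scene px [196.2 200. ]
cad [0.6484 0.109  0.04  ] scene px [217.7 173. ]
cad [0.6495 0.0388 0.04  ] scene px [237.  179.4]
cad [0.5146 0.0342 0.04  ] scene px [215.9 207.2]
   ang 2.66 len 0.1349
   ang 1.97 len 0.135
   ang -89.11 len 0.0702
caddy [0.58158039 0.07119458 0.04      ]
tray [ 0.4052 -0.322   0.012 ] scene px [315.  288.3]
tray [ 0.5938 -0.3153  0.012 ] scene px [337.6 236.3]
tray [ 0.5961 -0.402   0.012 ] scene px [368.  246.8]
tray [ 0.4109 -0.4105  0.012 ] scene px [349.6 300.6]
   ang 2.04 len 0.1888
   ang 2.63 len 0.1854
   ang -88.54 len 0.0867
tray [ 0.50149426 -0.36245811  0.012     ]
jarA [ 0.5063 -0.0611  0.106 ] scene px [242.3 203.5]
jarB [ 0.4369 -0.1494  0.098 ] scene px [259.5 233.7]
c1 [ 0.5376 -0.1596  0.012 ] scene px [278.8 230.8]
c2 [ 0.5357 -0.2319  0.012 ] scene px [302.  240.2]
   ang -91.53 len 0.0723
[ 0.53664257 -0.19571634  0.012     ]
dish [0.6342 0.2514 0.042 ] scene px [178.4 162.3]
stack [ 0.442  -0.2586  0.05  ] scene px [298.4 259.3]
stack0 [ 0.4389 -0.269   0.    ] scene px [300.4 273.3]
lemon [0.42723319 0.07814014] [0.05167318 0.06702065] long 160.4338210717349
```

View pics/sc.png

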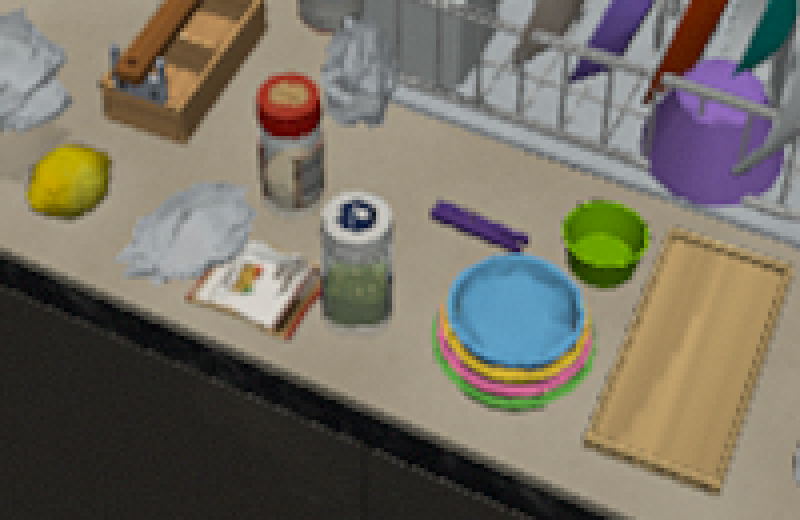

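Call:
drive_tool(
  plan=[
    {"twist": -0.86,"grip": 1},
    {"twist": -0.86},
    {"twist": -0.86},
    {"twist": -0.86},
    {"twist": -0.86},
    {"twist": -0.85},
    {},
  ],
  grip_force=25,
)

```text
schema error: expected keys dx, dy, dz, twist, grip
```

```bash
cat > go.py <<'E'
import sys,numpy as np
from bench import ctrl
# go.py x y z : shift in tool units; yaw of tool y minus 90
s=ctrl.state();R=np.array(s['tool_rot']);p=np.array(s['tool_pos'])
print('t',round(s['time_s'],1),'pos',np.round(p,4),'yaw',round(np.degrees(np.arctan2(R[1,1],R[0,1]))-90,2),'j',np.round(s['joints'],2),'w',round(s['width'],3),'F',np.round(s['ft_force'],1))
a=[float(v) for v in sys.argv[1:]]
for k in range(0,len(a),3):
    q=np.array(a[k:k+3]);print(q,'units',np.round(R.T@(q-p)/.02,2));p=q
E
python3 go.py .581 .0755 .15  .581 .0755 .054
```

```text
t 0.2 pos [0.2677 0.5366 0.2223] yaw -26.52 j [ 0.99  0.36  1.51 -0.    1.27 -0.12] w 1.002 F [-0.6 -0.5 -0.5]
[0.581  0.0755 0.15  ] units [-24.31 -13.63   3.62]
[0.581  0.0755 0.054 ] units [-0.   0.   4.8]
```

Call:
drive_tool(
  plan=[
    {"dx": 0,"dy": 0,"dz": 0,"twist": -0.86,"grip": 1},
    {"dx": 0,"dy": 0,"dz": 0,"twist": -0.86,"grip": 1},
    {"dx": 0,"dy": 0,"dz": 0,"twist": -0.86,"grip": 1},
    {"dx": 0,"dy": 0,"dz": 0,"twist": -0.86,"grip": 1},
    {"dx": 0,"dy": 0,"dz": 0,"twist": -0.86,"grip": 1},
    {"dx": 0,"dy": 0,"dz": 0,"twist": -0.86,"grip": 1},
    {"dx": 0,"dy": 0,"dz": 0,"twist": 0,"grip": 1},
  ],
  grip_force=25,
)

```text
time_s: 0.83
tool_pos: [0.2678, 0.5368, 0.2225]
tool_rot: [[-0.998, -0.056, -0.0], [-0.056, 0.998, -0.0], [0.0, -0.0, -1.0]]
ft_force: [0.5, 0.1, -0.2]
width: 0.998
gripper_force: 0.0
```

```bash
python3 go.py .581 .0755 .15  .581 .0755 .054
```

```text
t 0.8 pos [0.2678 0.5368 0.2225] yaw 3.22 j [ 0.99  0.36  1.51 -0.    1.27 -0.63] w 0.998 F [ 0.5  0.1 -0.2]
[0.581  0.0755 0.15  ] units [-14.34 -23.91   3.63]
[0.581  0.0755 0.054 ] units [-0.   0.   4.8]
```

Call:
drive_tool(
  plan=[
    {"dx": -0.6,"dy": -1,"dz": 0.15,"twist": 0,"grip": 1},
    {"dx": -0.6,"dy": -1,"dz": 0.15,"twist": 0,"grip": 1},
    {"dx": -0.6,"dy": -1,"dz": 0.15,"twist": 0,"grip": 1},
    {"dx": -0.6,"dy": -1,"dz": 0.15,"twist": 0,"grip": 1},
    {"dx": -0.6,"dy": -1,"dz": 0.15,"twist": 0,"grip": 1},
    {"dx": -0.6,"dy": -1,"dz": 0.15,"twist": 0,"grip": 1},
    {"dx": -0.6,"dy": -1,"dz": 0.15,"twist": 0,"grip": 1},
    {"dx": -0.6,"dy": -1,"dz": 0.15,"twist": 0,"grip": 1},
    {"dx": -0.6,"dy": -1,"dz": 0.15,"twist": 0,"grip": 1},
    {"dx": -0.6,"dy": -1,"dz": 0.15,"twist": 0,"grip": 1},
    {"dx": -0.6,"dy": -1,"dz": 0.15,"twist": 0,"grip": 1},
    {"dx": -0.6,"dy": -1,"dz": 0.15,"twist": 0,"grip": 1},
  ],
)

```text
time_s: 1.83
tool_pos: [0.4249, 0.3039, 0.1866]
tool_rot: [[-0.999, -0.05, 0.0], [-0.05, 0.999, -0.0], [-0.0, -0.0, -1.0]]
ft_force: [0.6, 0.5, -0.3]
width: 1.0
gripper_force: 0.0
```

Call:
drive_tool(
  plan=[
    {"dx": -0.6,"dy": -1,"dz": 0.15,"twist": 0,"grip": 1},
    {"dx": -0.6,"dy": -1,"dz": 0.15,"twist": 0,"grip": 1},
    {"dx": -0.6,"dy": -1,"dz": 0.15,"twist": 0,"grip": 1},
    {"dx": -0.6,"dy": -1,"dz": 0.15,"twist": 0,"grip": 1},
    {"dx": -0.6,"dy": -1,"dz": 0.15,"twist": 0,"grip": 1},
    {"dx": -0.6,"dy": -1,"dz": 0.15,"twist": 0,"grip": 1},
    {"dx": -0.6,"dy": -1,"dz": 0.15,"twist": 0,"grip": 1},
    {"dx": -0.6,"dy": -1,"dz": 0.15,"twist": 0,"grip": 1},
    {"dx": -0.6,"dy": -1,"dz": 0.15,"twist": 0,"grip": 1},
    {"dx": -0.6,"dy": -1,"dz": 0.15,"twist": 0,"grip": 1},
    {"dx": -0.6,"dy": -1,"dz": 0.15,"twist": 0,"grip": 1},
    {"dx": 0,"dy": 0,"dz": 0,"twist": 0,"grip": 1},
  ],
)

```text
time_s: 2.83
tool_pos: [0.5705, 0.089, 0.1533]
tool_rot: [[-0.999, -0.048, 0.002], [-0.048, 0.999, -0.002], [-0.002, -0.002, -1.0]]
ft_force: [0.7, -0.4, -0.5]
width: 1.004
gripper_force: 0.0
```

```bash
python3 go.py .581 .0755 .15  .581 .0755 .054; python3 - <<'E'
from h import *
c=cap('wrist','w1.png');print(np.round(c['R'],2).tolist())
for X in((.503,.071,.076),(.658,.0815,.076),(.514,.1027,.04),(.6495,.0388,.04)): print(proj(c,X))
E
```

```text
t 2.8 pos [0.5705 0.089  0.1533] yaw 2.76 j [ 0.04  0.4   1.64 -0.    1.1  -1.58] w 1.004 F [ 0.7 -0.4 -0.5]
[0.581  0.0755 0.15  ] units [-0.49 -0.7   0.17]
[0.581  0.0755 0.054 ] units [0.01 0.01 4.8 ]
[[-0.05, 1.0, -0.0], [0.95, 0.05, 0.3], [0.3, 0.01, -0.96]]
[241.66915974 104.51670932]
[248.69867168 298.96613494]
[283.49608107 118.15880604]
[203.90385962 265.28665852]
```

View pics/w1.png

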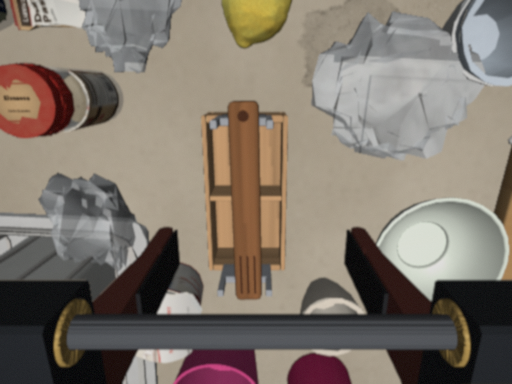

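The wrist view shows the paddle from (243,102) to (249,298), within 3 px of the prediction, and the caddy rim at about (204,115), (287,113), (285,268) and (211,268). Now I'll descend and grip.

```bash
python3 - <<'E'
from h import *
c=cap('wrist')
q=np.array([ray(c,*p,.04) for p in((204,115),(287,113),(286,268),(210,268))]);print(np.round(q,4),q.mean(0))
for p in((229,102),(257,101),(261,297),(236,298)):print(np.round(ray(c,*p,.076),4))
E
```

```text
[[0.5129 0.041  0.04  ]
 [0.5082 0.107  0.04  ]
 [0.647  0.1158 0.04  ]
 [0.6503 0.0462 0.04  ]] [0.57958755 0.07747351 0.04      ]
[0.5001 0.064  0.076 ]
[0.4986 0.0831 0.076 ]
[0.654  0.0932 0.076 ]
[0.6559 0.0728 0.076 ]
```

Call:
drive_tool(
  plan=[
    {"dx": -0.5,"dy": -0.7,"dz": 0,"twist": 0,"grip": 1},
    {"dx": 0,"dy": 0,"dz": 0.8,"twist": 0,"grip": 1},
    {"dx": 0,"dy": 0,"dz": 0.8,"twist": 0,"grip": 1},
    {"dx": 0,"dy": 0,"dz": 0.8,"twist": 0,"grip": 1},
    {"dx": 0,"dy": 0,"dz": 0.8,"twist": 0,"grip": 1},
    {"dx": 0,"dy": 0,"dz": 0.8,"twist": 0,"grip": 1},
    {"dx": 0,"dy": 0,"dz": 0.8,"twist": 0,"grip": 1},
    {"dx": 0,"dy": 0,"dz": 0,"twist": 0,"grip": 1},
    {"dx": 0,"dy": 0,"dz": 0,"twist": 0,"grip": 1},
  ],
)

```text
time_s: 3.68
tool_pos: [0.5779, 0.0791, 0.0573]
tool_rot: [[-0.999, -0.053, -0.002], [-0.053, 0.999, -0.0], [0.002, -0.0, -1.0]]
ft_force: [0.1, -0.4, 0.5]
width: 1.001
gripper_force: 0.0
```

```bash
python3 go.py .581 .0755 .054
```

```text
t 3.7 pos [0.5779 0.0791 0.0573] yaw 3.06 j [ 0.02  0.53  1.71 -0.    0.91 -1.61] w 1.001 F [ 0.1 -0.4  0.5]
[0.581  0.0755 0.054 ] units [-0.14 -0.19  0.16]
```

Call:
drive_tool(
  plan=[
    {"dx": -0.05,"dy": -0.1,"dz": 0.2,"twist": 0,"grip": 1},
    {"dx": 0,"dy": 0,"dz": 0,"twist": 0,"grip": -1},
    {"dx": 0,"dy": 0,"dz": 0,"twist": 0,"grip": -1},
    {"dx": 0,"dy": 0,"dz": 0,"twist": 0,"grip": -1},
    {"dx": 0,"dy": 0,"dz": 0,"twist": 0,"grip": -1},
    {"dx": 0,"dy": 0,"dz": 0,"twist": 0,"grip": -1},
    {"dx": 0,"dy": 0,"dz": 0,"twist": 0,"grip": -1},
    {"dx": 0,"dy": 0,"dz": 0,"twist": 0,"grip": -1},
    {"dx": 0,"dy": 0,"dz": 0,"twist": 0,"grip": -1},
    {"dx": 0,"dy": 0,"dz": 0,"twist": 0,"grip": -1},
    {"dx": 0,"dy": 0,"dz": 0,"twist": 0,"grip": -1},
    {"dx": 0,"dy": 0,"dz": 0,"twist": 0,"grip": -1},
  ],
)

```text
time_s: 4.68
tool_pos: [0.5797, 0.0768, 0.0536]
tool_rot: [[-0.999, -0.053, -0.0], [-0.053, 0.999, -0.0], [0.0, -0.0, -1.0]]
ft_force: [-0.0, 0.8, 0.7]
width: 0.249
gripper_force: 25.0
```

```bash
python3 go.py .58 .0755 .13
```

```text
t 4.7 pos [0.5797 0.0768 0.0536] yaw 3.05 j [ 0.01  0.53  1.71 -0.    0.9  -1.61] w 0.249 F [-0.   0.8  0.7]
[0.58   0.0755 0.13  ] units [-0.01 -0.07 -3.82]
```

Call:
drive_tool(
  plan=[
    {"dx": 0,"dy": 0,"dz": -0.5,"twist": 0,"grip": -1},
    {"dx": 0,"dy": 0,"dz": -0.7,"twist": 0,"grip": -1},
    {"dx": 0,"dy": 0,"dz": -0.8,"twist": 0,"grip": -1},
    {"dx": 0,"dy": 0,"dz": -0.8,"twist": 0,"grip": -1},
    {"dx": 0,"dy": 0,"dz": -0.8,"twist": 0,"grip": -1},
    {"dx": 0,"dy": 0,"dz": -0.8,"twist": 0,"grip": -1},
    {"dx": 0,"dy": 0,"dz": -0.8,"twist": 0,"grip": -1},
    {"dx": 0,"dy": 0,"dz": -0.6,"twist": 0,"grip": -1},
    {"dx": 0.8,"dy": 0,"dz": -0.2,"twist": 0,"grip": -1},
    {"dx": 0.8,"dy": 0,"dz": 0,"twist": 0,"grip": -1},
    {"dx": 0.8,"dy": -0.5,"dz": 0,"twist": 0,"grip": -1},
    {"dx": 0.8,"dy": -0.8,"dz": 0,"twist": 0,"grip": -1},
  ],
)

```text
time_s: 5.68
tool_pos: [0.5164, 0.0481, 0.1744]
tool_rot: [[-0.998, -0.055, 0.001], [-0.055, 0.998, 0.0], [-0.001, 0.0, -1.0]]
ft_force: [-0.4, 0.1, -0.0]
width: 0.246
gripper_force: 25.0
```

```bash
python3 go.py .502 -.3725 .17
```

```text
t 5.7 pos [0.5164 0.0481 0.1744] yaw 3.14 j [-0.04  0.29  1.74  0.    1.1  -1.67] w 0.246 F [-0.4  0.1 -0. ]
[ 0.502  -0.3725  0.17  ] units [  1.87 -20.96   0.21]
```

Call:
drive_tool(
  plan=[
    {"dx": 0.5,"dy": -0.9,"dz": 0,"twist": 0,"grip": -1},
    {"dx": 0.5,"dy": -1,"dz": 0,"twist": 0,"grip": -1},
    {"dx": 0.5,"dy": -1,"dz": 0,"twist": 0,"grip": -1},
    {"dx": 0.3,"dy": -1,"dz": 0,"twist": 0,"grip": -1},
    {"dx": 0,"dy": -1,"dz": 0,"twist": 0,"grip": -1},
    {"dx": 0,"dy": -1,"dz": 0,"twist": 0,"grip": -1},
    {"dx": 0,"dy": -1,"dz": 0,"twist": 0,"grip": -1},
    {"dx": 0,"dy": -1,"dz": 0,"twist": 0,"grip": -1},
    {"dx": 0,"dy": -1,"dz": 0,"twist": 0,"grip": -1},
    {"dx": 0,"dy": -1,"dz": 0,"twist": 0,"grip": -1},
    {"dx": 0,"dy": -1,"dz": 0,"twist": 0,"grip": -1},
    {"dx": 0,"dy": -1,"dz": 0,"twist": 0,"grip": -1},
  ],
)

```text
time_s: 6.68
tool_pos: [0.4938, -0.1931, 0.1744]
tool_rot: [[-0.999, -0.053, 0.0], [-0.053, 0.999, -0.0], [-0.0, -0.0, -1.0]]
ft_force: [0.5, 0.4, -1.3]
width: 0.247
gripper_force: 25.0
```

Call:
drive_tool(
  plan=[
    {"dx": 0,"dy": -1,"dz": 0,"twist": 0,"grip": -1},
    {"dx": 0,"dy": -1,"dz": 0,"twist": 0,"grip": -1},
    {"dx": 0,"dy": -1,"dz": 0,"twist": 0,"grip": -1},
    {"dx": 0,"dy": -1,"dz": 0,"twist": 0,"grip": -1},
    {"dx": 0,"dy": -1,"dz": 0,"twist": 0,"grip": -1},
    {"dx": 0,"dy": -1,"dz": 0,"twist": 0,"grip": -1},
    {"dx": 0,"dy": -1,"dz": 0,"twist": 0,"grip": -1},
    {"dx": 0,"dy": -1,"dz": 0,"twist": 0,"grip": -1},
    {"dx": 0,"dy": -0.7,"dz": 0,"twist": 0,"grip": -1},
    {"dx": 0,"dy": 0,"dz": 0,"twist": 0,"grip": -1},
    {"dx": 0,"dy": 0,"dz": 0,"twist": 0,"grip": -1},
  ],
)

```text
time_s: 7.6
tool_pos: [0.503, -0.3659, 0.1738]
tool_rot: [[-0.999, -0.052, -0.0], [-0.052, 0.999, 0.001], [0.0, 0.001, -1.0]]
ft_force: [-0.4, -0.2, -0.2]
width: 0.252
gripper_force: 25.0
```

```bash
python3 go.py .502 -.3725 .06 .502 -.3725 0; python3 - <<'E'
from h import *
c=cap('wrist','w2.png')
for X in((.4052,-.322,.012),(.5938,-.3153,.012),(.5961,-.402,.012),(.4109,-.4105,.012)): print(proj(c,X))
E
```

```text
t 7.6 pos [ 0.503  -0.3659  0.1738] yaw 2.98 j [-0.74  0.44  1.52  0.    1.19 -2.36] w 0.252 F [-0.4 -0.2 -0.2]
[ 0.502  -0.3725  0.06  ] units [ 0.06 -0.33  5.69]
[ 0.502  -0.3725  0.    ] units [-0. -0.  3.]
[316.73648008  68.74195007]
[305.36148916 256.47457994]
[223.99544556 254.64632543]
[218.5124139   70.03725574]
```

View pics/w2.png

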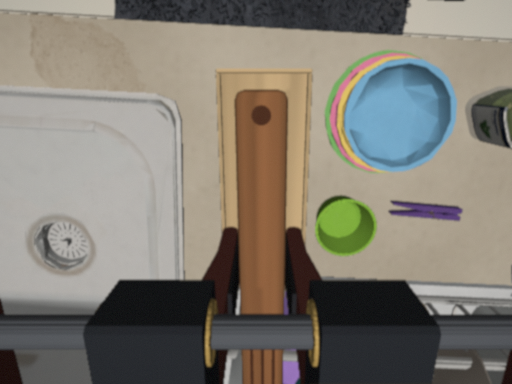

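Tray corners at (217,71) and (312,71) agree with the measurement to about 2 mm, and the paddle is held level and aligned. I'll descend.

Call:
drive_tool(
  plan=[
    {"dx": 0,"dy": -0.4,"dz": 0.8,"twist": 0,"grip": -1},
    {"dx": 0,"dy": 0,"dz": 1,"twist": 0,"grip": -1},
    {"dx": 0,"dy": 0,"dz": 1,"twist": 0,"grip": -1},
    {"dx": 0,"dy": 0,"dz": 1,"twist": 0,"grip": -1},
    {"dx": 0,"dy": 0,"dz": 1,"twist": 0,"grip": -1},
    {"dx": 0,"dy": 0,"dz": 1,"twist": 0,"grip": -1},
    {"dx": 0,"dy": 0,"dz": 0.8,"twist": 0,"grip": -1},
    {"dx": 0,"dy": 0,"dz": 0.7,"twist": 0,"grip": -1},
    {"dx": 0,"dy": 0,"dz": 0.5,"twist": 0,"grip": -1},
    {"dx": 0,"dy": 0,"dz": 0,"twist": 0,"grip": -1},
    {"dx": 0,"dy": 0,"dz": 0,"twist": 0,"grip": -1},
  ],
)

```text
time_s: 8.57
tool_pos: [0.5035, -0.3729, 0.0176]
tool_rot: [[-0.999, -0.054, -0.001], [-0.054, 0.999, 0.001], [0.001, 0.001, -1.0]]
ft_force: [-0.8, -0.1, -0.2]
width: 0.247
gripper_force: 25.0
```

```bash
python3 go.py .502 -.374 .007
```

```text
t 8.6 pos [ 0.5035 -0.3729  0.0176] yaw 3.09 j [-0.75  0.63  1.63  0.    0.88 -2.37] w 0.247 F [-0.8 -0.1 -0.2]
[ 0.502 -0.374  0.007] units [ 0.08 -0.05  0.53]
```

Call:
drive_tool(
  plan=[
    {"dx": 0.1,"dy": 0,"dz": 0.25,"twist": 0,"grip": -1},
    {"dx": 0,"dy": 0,"dz": 0.3,"twist": 0,"grip": -1},
    {"dx": 0,"dy": 0,"dz": 0,"twist": 0,"grip": -1},
    {"dx": 0,"dy": 0,"dz": 0,"twist": 0,"grip": -0.36},
    {"dx": 0,"dy": 0,"dz": 0,"twist": 0,"grip": -0.36},
    {"dx": 0,"dy": 0,"dz": 0,"twist": 0,"grip": -0.36},
    {"dx": 0,"dy": 0,"dz": 0,"twist": 0,"grip": -0.36},
    {"dx": 0,"dy": 0,"dz": -0.3,"twist": 0,"grip": -0.36},
    {"dx": 0,"dy": 0,"dz": -0.1,"twist": 0,"grip": -0.36},
    {"dx": 0,"dy": 0,"dz": 0,"twist": 0,"grip": -0.36},
  ],
)

```text
time_s: 9.4
tool_pos: [0.5022, -0.3745, 0.0157]
tool_rot: [[-0.999, -0.053, 0.001], [-0.053, 0.999, -0.001], [-0.001, -0.001, -1.0]]
ft_force: [-0.6, -0.9, -0.1]
width: 0.327
gripper_force: 0.0
```

```bash
python3 go.py .502 -.3925 .014
```

```text
t 9.4 pos [ 0.5022 -0.3745  0.0157] yaw 3.05 j [-0.75  0.63  1.63 -0.    0.88 -2.37] w 0.327 F [-0.6 -0.9 -0.1]
[ 0.502  -0.3925  0.014 ] units [ 0.06 -0.9   0.08]
```

Call:
drive_tool(
  plan=[
    {"dx": 0,"dy": -0.15,"dz": 0.05,"twist": 0,"grip": -0.36},
    {"dx": 0,"dy": -0.15,"dz": 0,"twist": 0,"grip": -0.36},
    {"dx": 0,"dy": -0.15,"dz": 0,"twist": 0,"grip": -0.36},
    {"dx": 0,"dy": -0.15,"dz": 0,"twist": 0,"grip": -0.36},
    {"dx": 0,"dy": -0.15,"dz": 0,"twist": 0,"grip": -0.36},
    {"dx": 0,"dy": -0.15,"dz": 0,"twist": 0,"grip": -0.36},
    {"dx": 0,"dy": 0,"dz": 0,"twist": 0,"grip": -0.36},
    {"dx": 0,"dy": 0,"dz": 0,"twist": 0,"grip": -0.36},
  ],
)

```text
time_s: 10.07
tool_pos: [0.5026, -0.3924, 0.0136]
tool_rot: [[-0.999, -0.053, 0.0], [-0.053, 0.999, -0.0], [-0.0, -0.0, -1.0]]
ft_force: [-0.3, 0.6, -0.5]
width: 0.318
gripper_force: 0.0
```

```bash
python3 go.py .501 -.391 .1 .48 -.061 .17 .5063 -.061 .17; python3 - <<'E'
from h import *
c=cap('top');cv2.imwrite('pics/t3.png',cv2.resize(c['image'][165:265,290:400,::-1],(660,600),interpolation=3))
E
```

```text
t 10.1 pos [ 0.5026 -0.3924  0.0136] yaw 3.03 j [-0.77  0.64  1.61 -0.    0.89 -2.39] w 0.318 F [-0.3  0.6 -0.5]
[ 0.501 -0.391  0.1  ] units [ 0.08  0.07 -4.32]
[ 0.48  -0.061  0.17 ] units [ 0.18 16.53 -3.51]
[ 0.5063 -0.061   0.17  ] units [-1.31 -0.07  0.  ]
```

View pics/t3.png

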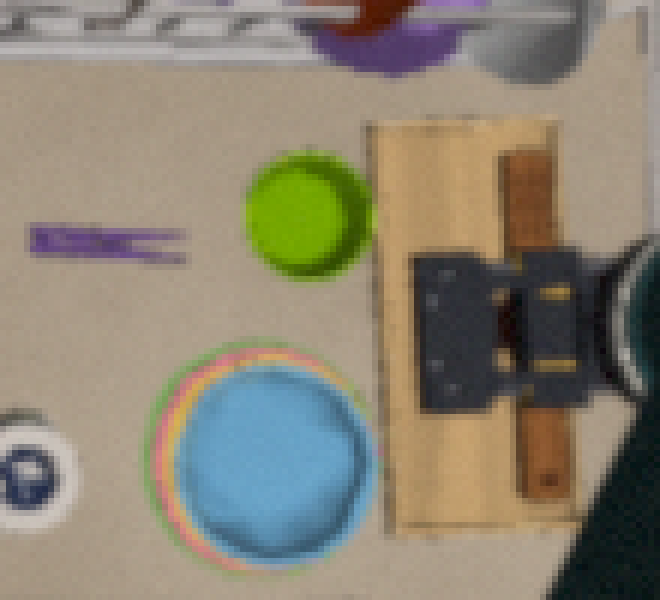

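The paddle lies in the tray at crop (545,325), inside the right rim, with the cup undisturbed. Next is jar A.

Call:
drive_tool(
  plan=[
    {"dx": 0,"dy": 0,"dz": -0.6,"twist": 0,"grip": -0.36},
    {"dx": 0,"dy": 0,"dz": -1,"twist": 0,"grip": -0.36},
    {"dx": 0,"dy": 0,"dz": -1,"twist": 0,"grip": 0},
    {"dx": 0,"dy": 0,"dz": -1,"twist": 0,"grip": 1},
    {"dx": 0,"dy": 0,"dz": -1,"twist": 0,"grip": 1},
    {"dx": 0,"dy": 0,"dz": -1,"twist": 0,"grip": 1},
    {"dx": 0,"dy": 0,"dz": -1,"twist": 0,"grip": 1},
    {"dx": 0,"dy": 0.8,"dz": -0.4,"twist": 0,"grip": 1},
    {"dx": 0,"dy": 1,"dz": 0,"twist": 0,"grip": 1},
    {"dx": 0,"dy": 1,"dz": 0,"twist": 0,"grip": 1},
    {"dx": 0,"dy": 1,"dz": 0,"twist": 0,"grip": 1},
    {"dx": 0,"dy": 1,"dz": 0,"twist": 0,"grip": 1},
  ],
)

```text
time_s: 11.12
tool_pos: [0.4967, -0.2937, 0.1538]
tool_rot: [[-0.999, -0.053, -0.0], [-0.053, 0.999, 0.001], [0.0, 0.001, -1.0]]
ft_force: [-0.6, 0.4, 0.6]
width: 0.995
gripper_force: 0.0
```

Call:
drive_tool(
  plan=[
    {"dx": 0,"dy": 1,"dz": 0,"twist": 0,"grip": 1},
    {"dx": 0,"dy": 1,"dz": 0,"twist": 0,"grip": 1},
    {"dx": 0,"dy": 1,"dz": 0,"twist": 0,"grip": 1},
    {"dx": 0,"dy": 1,"dz": 0,"twist": 0,"grip": 1},
    {"dx": 0,"dy": 1,"dz": 0,"twist": 0,"grip": 1},
    {"dx": -0.2,"dy": 1,"dz": 0,"twist": 0,"grip": 1},
    {"dx": -0.2,"dy": 1,"dz": 0,"twist": 0,"grip": 1},
    {"dx": -0.2,"dy": 1,"dz": 0,"twist": 0,"grip": 1},
    {"dx": -0.2,"dy": 1,"dz": 0,"twist": 0,"grip": 1},
    {"dx": -0.2,"dy": 1,"dz": 0,"twist": 0,"grip": 1},
    {"dx": 0,"dy": 1,"dz": 0,"twist": 0,"grip": 1},
    {"dx": 0,"dy": 0.6,"dz": 0,"twist": 0,"grip": 1},
  ],
)

```text
time_s: 12.12
tool_pos: [0.5037, -0.0606, 0.1536]
tool_rot: [[-0.999, -0.054, -0.001], [-0.054, 0.999, 0.001], [0.001, 0.001, -1.0]]
ft_force: [0.2, 0.7, -0.6]
width: 0.997
gripper_force: 0.0
```

```bash
python3 go.py .5063 -.061 .15 .5063 -.061 .05
```

```text
t 12.1 pos [ 0.5037 -0.0606  0.1536] yaw 3.12 j [-0.26  0.31  1.79  0.    1.05 -1.88] w 0.997 F [ 0.2  0.7 -0.6]
[ 0.5063 -0.061   0.15  ] units [-0.13 -0.03  0.18]
[ 0.5063 -0.061   0.05  ] units [-0.01 -0.    5.  ]
```

Call:
drive_tool(
  plan=[
    {"dx": -0.1,"dy": 0,"dz": 0.2,"twist": 0,"grip": 1},
    {"dx": 0,"dy": 0,"dz": 0.8,"twist": 0,"grip": 1},
    {"dx": 0,"dy": 0,"dz": 0.8,"twist": 0,"grip": 1},
    {"dx": 0,"dy": 0,"dz": 0.8,"twist": 0,"grip": 1},
    {"dx": 0,"dy": 0,"dz": 0.8,"twist": 0,"grip": 1},
    {"dx": 0,"dy": 0,"dz": 0.8,"twist": 0,"grip": 1},
    {"dx": 0,"dy": 0,"dz": 0.7,"twist": 0,"grip": 1},
    {"dx": 0,"dy": 0,"dz": 0.2,"twist": 0,"grip": 1},
    {"dx": 0,"dy": 0,"dz": 0,"twist": 0,"grip": 1},
  ],
)

```text
time_s: 12.87
tool_pos: [0.506, -0.0635, 0.0505]
tool_rot: [[-0.999, -0.053, -0.003], [-0.053, 0.999, 0.0], [0.003, 0.001, -1.0]]
ft_force: [0.1, -0.5, 0.3]
width: 1.002
gripper_force: 0.0
```

Call:
drive_tool(
  plan=[
    {"dx": 0,"dy": 0,"dz": 0,"twist": 0,"grip": 0.3},
    {"dx": 0,"dy": 0,"dz": 0,"twist": 0,"grip": 0.2},
    {"dx": 0,"dy": 0,"dz": 0,"twist": 0,"grip": 0.1},
    {"dx": 0,"dy": 0,"dz": 0,"twist": 0,"grip": 0},
    {"dx": 0,"dy": 0,"dz": 0,"twist": 0,"grip": -0.1},
    {"dx": 0,"dy": 0,"dz": 0,"twist": 0,"grip": -1},
    {"dx": 0,"dy": 0,"dz": 0,"twist": 0,"grip": -1},
    {"dx": 0,"dy": 0,"dz": 0,"twist": 0,"grip": -1},
    {"dx": 0,"dy": 0,"dz": 0,"twist": 0,"grip": -1},
  ],
)

```text
time_s: 13.62
tool_pos: [0.5072, -0.0633, 0.0518]
tool_rot: [[-0.999, -0.053, 0.0], [-0.053, 0.999, -0.0], [-0.0, -0.0, -1.0]]
ft_force: [0.2, 0.7, 2.7]
width: 0.502
gripper_force: 25.0
```

```bash
python3 go.py .5063 -.061 .16 .5452 .073 .16 .613 .077 .16 .613 .077 .056
```

```text
t 13.6 pos [ 0.5072 -0.0633  0.0518] yaw 3.05 j [-0.26  0.46  1.88 -0.    0.81 -1.88] w 0.502 F [0.2 0.7 2.7]
[ 0.5063 -0.061   0.16  ] units [ 0.04  0.11 -5.41]
[0.5452 0.073  0.16  ] units [-2.3   6.59 -0.  ]
[0.613 0.077 0.16 ] units [-3.4   0.02  0.  ]
[0.613 0.077 0.056] units [0.  0.  5.2]
```

Call:
drive_tool(
  plan=[
    {"dx": 0,"dy": 0,"dz": -0.5,"twist": 0,"grip": -1},
    {"dx": 0,"dy": 0,"dz": -1,"twist": 0,"grip": -1},
    {"dx": 0,"dy": 0,"dz": -1,"twist": 0,"grip": -1},
    {"dx": 0,"dy": 0,"dz": -1,"twist": 0,"grip": -1},
    {"dx": 0,"dy": 0,"dz": -1,"twist": 0,"grip": -1},
    {"dx": 0,"dy": 0.4,"dz": -1,"twist": 0,"grip": -1},
    {"dx": 0,"dy": 1,"dz": 0,"twist": 0,"grip": -1},
    {"dx": 0,"dy": 1,"dz": 0,"twist": 0,"grip": -1},
    {"dx": 0,"dy": 1,"dz": 0,"twist": 0,"grip": -1},
    {"dx": -0.6,"dy": 1,"dz": 0,"twist": 0,"grip": -1},
    {"dx": -0.8,"dy": 1,"dz": 0,"twist": 0,"grip": -1},
    {"dx": -1,"dy": 0.9,"dz": 0,"twist": 0,"grip": -1},
  ],
)

```text
time_s: 14.62
tool_pos: [0.5474, 0.0663, 0.1623]
tool_rot: [[-0.999, -0.053, -0.001], [-0.053, 0.999, -0.0], [0.001, -0.0, -1.0]]
ft_force: [0.5, 1.0, -0.3]
width: 0.506
gripper_force: 25.0
```

Call:
drive_tool(
  plan=[
    {"dx": -1,"dy": 0.4,"dz": 0,"twist": 0,"grip": -1},
    {"dx": -1,"dy": 0,"dz": 0,"twist": 0,"grip": -1},
    {"dx": -0.8,"dy": 0,"dz": 0,"twist": 0,"grip": -1},
    {"dx": -0.5,"dy": 0,"dz": 0,"twist": 0,"grip": -1},
    {"dx": 0,"dy": 0,"dz": 0,"twist": 0,"grip": -1},
    {"dx": 0,"dy": 0,"dz": 0,"twist": 0,"grip": -1},
  ],
)

```text
time_s: 15.12
tool_pos: [0.6133, 0.0764, 0.1616]
tool_rot: [[-0.999, -0.053, -0.001], [-0.053, 0.999, -0.0], [0.001, -0.0, -1.0]]
ft_force: [-0.5, 0.1, -0.7]
width: 0.501
gripper_force: 25.0
```

```bash
python3 go.py .613 .077 .16 .613 .077 .056;  python3 - <<'E'
from h import *
c=cap('wrist','w4.png')
E
```

```text
t 15.1 pos [0.6133 0.0764 0.1616] yaw 3.04 j [ 0.01  0.44  1.54 -0.    1.16 -1.61] w 0.501 F [-0.5  0.1 -0.7]
[0.613 0.077 0.16 ] units [0.01 0.03 0.08]
[0.613 0.077 0.056] units [-0.01  0.    5.2 ]
```

View pics/w4.png

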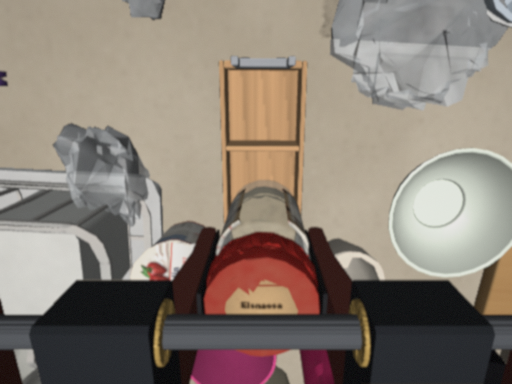

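The view shows the jar upright over the far well, with the caddy rim corners at (219,62) and (307,62) and the divider at (222,147)-(302,147).

```bash
python3 - <<'E'
from h import *
c=cap('wrist')
for p in((219,62),(307,62),(222,147),(302,147)):print(np.round(ray(c,*p,.04),4))
d=cap('top');im=d['image'];cv2.imwrite('pics/t5.png',im[:,:,::-1])
E
```

```text
[0.5158 0.0368 0.04  ]
[0.5121 0.1059 0.04  ]
[0.583  0.0404 0.04  ]
[0.5794 0.1079 0.04  ]
```

Call:
drive_tool(
  plan=[
    {"dx": 0,"dy": 0,"dz": 0.7,"twist": 0,"grip": -1},
    {"dx": 0,"dy": 0,"dz": 0.8,"twist": 0,"grip": -1},
    {"dx": 0,"dy": 0,"dz": 0.8,"twist": 0,"grip": -1},
    {"dx": 0,"dy": 0,"dz": 0.8,"twist": 0,"grip": -1},
    {"dx": 0,"dy": 0,"dz": 0.8,"twist": 0,"grip": -1},
    {"dx": 0,"dy": 0,"dz": 0.6,"twist": 0,"grip": -1},
    {"dx": 0,"dy": 0,"dz": 0.4,"twist": 0,"grip": -1},
    {"dx": 0,"dy": 0,"dz": 0.3,"twist": 0,"grip": -1},
    {"dx": 0,"dy": 0,"dz": 0,"twist": 0,"grip": -1},
    {"dx": 0,"dy": 0,"dz": 0,"twist": 0,"grip": -1},
  ],
)

```text
time_s: 16.1
tool_pos: [0.6139, 0.0766, 0.0579]
tool_rot: [[-0.999, -0.053, 0.0], [-0.053, 0.999, -0.0], [-0.0, -0.0, -1.0]]
ft_force: [0.0, -0.5, -0.8]
width: 0.501
gripper_force: 25.0
```

```bash
python3 go.py .614 .076 .056
```

```text
t 16.1 pos [0.6139 0.0766 0.0579] yaw 3.05 j [ 0.01  0.57  1.63 -0.    0.95 -1.61] w 0.501 F [ 0.  -0.5 -0.8]
[0.614 0.076 0.056] units [-0.   -0.03  0.09]
```

Now I'll release, raise the arm straight up and head to jar B at (.437,-.149).

Call:
drive_tool(
  plan=[
    {"dx": 0,"dy": 0,"dz": 0.09,"twist": 0,"grip": -1},
    {"dx": 0,"dy": 0,"dz": 0,"twist": 0,"grip": 0.1},
    {"dx": 0,"dy": 0,"dz": 0,"twist": 0,"grip": 0.3},
    {"dx": 0,"dy": 0,"dz": 0,"twist": 0,"grip": 0.7},
    {"dx": 0,"dy": 0,"dz": 0,"twist": 0,"grip": 1},
    {"dx": 0,"dy": 0,"dz": 0,"twist": 0,"grip": 1},
    {"dx": 0,"dy": 0,"dz": -0.7,"twist": 0,"grip": 1},
    {"dx": 0,"dy": 0,"dz": -1,"twist": 0,"grip": 1},
    {"dx": 0,"dy": 0,"dz": -1,"twist": 0,"grip": 1},
    {"dx": 0,"dy": 0,"dz": -1,"twist": 0,"grip": 1},
    {"dx": 0,"dy": 0,"dz": -1,"twist": 0,"grip": 1},
    {"dx": 0,"dy": 0,"dz": 0,"twist": 0,"grip": 1},
  ],
)

```text
time_s: 17.1
tool_pos: [0.6166, 0.0767, 0.154]
tool_rot: [[-0.999, -0.053, 0.007], [-0.053, 0.999, 0.0], [-0.007, -0.0, -1.0]]
ft_force: [0.8, 0.3, -0.2]
width: 1.003
gripper_force: 0.0
```

```bash
python3 go.py .437 .076 .15 .437 -.149 .15
```

```text
t 17.1 pos [0.6166 0.0767 0.154 ] yaw 3.05 j [ 0.01  0.45  1.55 -0.    1.14 -1.61] w 1.003 F [ 0.8  0.3 -0.2]
[0.437 0.076 0.15 ] units [8.97 0.44 0.14]
[ 0.437 -0.149  0.15 ] units [  0.6  -11.23  -0.  ]
```

Call:
drive_tool(
  plan=[
    {"dx": 1,"dy": -0.6,"dz": 0,"twist": 0,"grip": 1},
    {"dx": 1,"dy": -1,"dz": 0,"twist": 0,"grip": 1},
    {"dx": 1,"dy": -1,"dz": 0,"twist": 0,"grip": 1},
    {"dx": 1,"dy": -1,"dz": 0,"twist": 0,"grip": 1},
    {"dx": 1,"dy": -1,"dz": 0,"twist": 0,"grip": 1},
    {"dx": 1,"dy": -1,"dz": 0,"twist": 0,"grip": 1},
    {"dx": 1,"dy": -1,"dz": 0,"twist": 0,"grip": 1},
    {"dx": 1,"dy": -1,"dz": 0,"twist": 0,"grip": 1},
    {"dx": 1,"dy": -1,"dz": 0,"twist": 0,"grip": 1},
    {"dx": 0.5,"dy": -1,"dz": 0,"twist": 0,"grip": 1},
    {"dx": 0,"dy": -1,"dz": 0,"twist": 0,"grip": 1},
    {"dx": 0,"dy": -0.2,"dz": 0,"twist": 0.5,"grip": 1},
  ],
)

```text
time_s: 18.1
tool_pos: [0.4352, -0.1517, 0.1495]
tool_rot: [[-1.0, -0.002, 0.0], [-0.002, 1.0, -0.001], [-0.0, -0.001, -1.0]]
ft_force: [0.9, -0.1, 0.7]
width: 1.003
gripper_force: 0.0
```

Call:
drive_tool(
  plan=[
    {"dx": 0,"dy": 0,"dz": 0,"twist": 1,"grip": 1},
    {"dx": 0,"dy": 0,"dz": 0,"twist": 1,"grip": 1},
    {"dx": 0,"dy": 0,"dz": 0,"twist": 1,"grip": 1},
    {"dx": 0,"dy": 0,"dz": 0,"twist": 1,"grip": 1},
    {"dx": 0,"dy": 0,"dz": 0,"twist": 1,"grip": 1},
    {"dx": 0,"dy": 0,"dz": 0,"twist": 1,"grip": 1},
    {"dx": 0,"dy": 0,"dz": 0,"twist": 1,"grip": 1},
    {"dx": 0,"dy": 0,"dz": 0,"twist": 1,"grip": 1},
    {"dx": 0,"dy": 0,"dz": 0,"twist": 1,"grip": 1},
    {"dx": 0,"dy": 0,"dz": 0,"twist": 1,"grip": 1},
    {"dx": 0,"dy": 0,"dz": 0,"twist": 1,"grip": 1},
    {"dx": 0,"dy": 0,"dz": 0,"twist": 1,"grip": 1},
  ],
)

```text
time_s: 19.1
tool_pos: [0.4352, -0.149, 0.1492]
tool_rot: [[-0.361, 0.933, -0.001], [0.933, 0.361, 0.0], [0.001, -0.001, -1.0]]
ft_force: [0.5, -0.6, 0.2]
width: 1.002
gripper_force: 0.0
```

Call:
drive_tool(
  plan=[
    {"dx": 0,"dy": 0,"dz": 0,"twist": 1,"grip": 1},
    {"dx": 0,"dy": 0,"dz": 0,"twist": 1,"grip": 1},
    {"dx": 0,"dy": 0,"dz": 0,"twist": 1,"grip": 1},
    {"dx": 0,"dy": 0,"dz": 0,"twist": 0.2,"grip": 1},
    {"dx": 0,"dy": 0,"dz": 0,"twist": 0,"grip": 1},
    {"dx": 0,"dy": 0,"dz": 0,"twist": 0,"grip": 1},
  ],
)

```text
time_s: 19.6
tool_pos: [0.4353, -0.1491, 0.1495]
tool_rot: [[-0.057, 0.998, -0.001], [0.998, 0.057, 0.0], [0.0, -0.001, -1.0]]
ft_force: [-0.3, 0.4, 0.1]
width: 1.0
gripper_force: 0.0
```

```bash
python3 go.py .437 -.149 .15 .437 -.149 .05; python3 - <<'E'
from h import *
c=cap('wrist','w6.png');print(proj(c,(.437,-.149,.098)))
E
```

```text
t 19.6 pos [ 0.4353 -0.1491  0.1495] yaw -86.75 j [-0.48  0.25  1.89 -0.    1.   -0.54] w 1.0 F [-0.3  0.4  0.1]
[ 0.437 -0.149  0.15 ] units [ 0.    0.08 -0.02]
[ 0.437 -0.149  0.05 ] units [-0.  0.  5.]
[263.61454082 210.30168826]
```

View pics/w6.png

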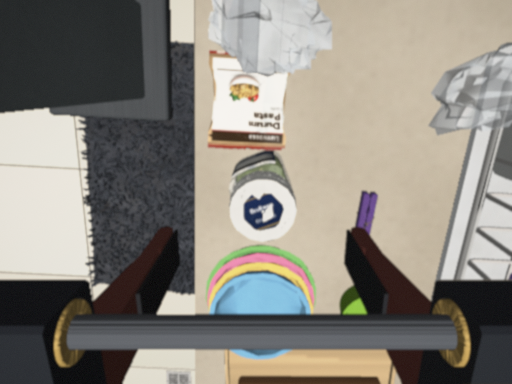

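The cap is centred at (263,209), within 1 px of the prediction, and both finger lanes are clear.

Call:
drive_tool(
  plan=[
    {"dx": 0,"dy": 0.1,"dz": 0.5,"twist": 0,"grip": 1},
    {"dx": 0,"dy": 0,"dz": 0.8,"twist": 0,"grip": 1},
    {"dx": 0,"dy": 0,"dz": 0.8,"twist": 0,"grip": 1},
    {"dx": 0,"dy": 0,"dz": 0.8,"twist": 0,"grip": 1},
    {"dx": 0,"dy": 0,"dz": 0.8,"twist": 0,"grip": 1},
    {"dx": 0,"dy": 0,"dz": 0.8,"twist": 0,"grip": 1},
    {"dx": 0,"dy": 0,"dz": 0.5,"twist": 0,"grip": 1},
    {"dx": 0,"dy": 0,"dz": 0,"twist": 0,"grip": 1},
    {"dx": 0,"dy": 0,"dz": 0,"twist": 0,"grip": 1},
  ],
)

```text
time_s: 20.4
tool_pos: [0.437, -0.1488, 0.0491]
tool_rot: [[-0.055, 0.999, -0.002], [0.999, 0.055, 0.001], [0.001, -0.002, -1.0]]
ft_force: [1.1, -0.3, 0.5]
width: 0.999
gripper_force: 0.0
```

Call:
drive_tool(
  plan=[
    {"dx": 0,"dy": 0,"dz": 0,"twist": 0,"grip": 0.3},
    {"dx": 0,"dy": 0,"dz": 0,"twist": 0,"grip": 0.2},
    {"dx": 0,"dy": 0,"dz": 0,"twist": 0,"grip": 0.1},
    {"dx": 0,"dy": 0,"dz": 0,"twist": 0,"grip": 0},
    {"dx": 0,"dy": 0,"dz": 0,"twist": 0,"grip": -0.1},
    {"dx": 0,"dy": 0,"dz": 0,"twist": 0,"grip": -1},
    {"dx": 0,"dy": 0,"dz": 0,"twist": 0,"grip": -1},
    {"dx": 0,"dy": 0,"dz": 0,"twist": 0,"grip": -1},
    {"dx": 0,"dy": 0,"dz": 0,"twist": 0,"grip": -1},
  ],
)

```text
time_s: 21.15
tool_pos: [0.4376, -0.1492, 0.0501]
tool_rot: [[-0.054, 0.999, 0.0], [0.999, 0.054, -0.0], [-0.0, 0.0, -1.0]]
ft_force: [-1.3, -1.3, 5.0]
width: 0.572
gripper_force: 25.0
```

```bash
python3 go.py .437 -.149 .16
```

```text
t 21.1 pos [ 0.4376 -0.1492  0.0501] yaw -86.9 j [-0.48  0.41  1.98 -0.    0.75 -0.53] w 0.572 F [-1.3 -1.3  5. ]
[ 0.437 -0.149  0.16 ] units [ 0.01 -0.03 -5.5 ]
```

Call:
drive_tool(
  plan=[
    {"dx": 0,"dy": 0,"dz": -0.4,"twist": 0,"grip": -1},
    {"dx": 0,"dy": 0,"dz": -0.8,"twist": 0,"grip": -1},
    {"dx": 0,"dy": 0,"dz": -1,"twist": 0,"grip": -1},
    {"dx": 0,"dy": 0,"dz": -1,"twist": 0,"grip": -1},
    {"dx": 0,"dy": 0,"dz": -1,"twist": 0,"grip": -1},
    {"dx": 0,"dy": 0,"dz": -1,"twist": 0,"grip": -1},
    {"dx": 0,"dy": 0,"dz": -0.3,"twist": 0,"grip": -1},
    {"dx": 0,"dy": 0,"dz": 0,"twist": 0,"grip": -1},
  ],
)

```text
time_s: 21.82
tool_pos: [0.4388, -0.1496, 0.1615]
tool_rot: [[-0.054, 0.999, 0.003], [0.999, 0.054, -0.002], [-0.002, 0.003, -1.0]]
ft_force: [-0.2, 0.4, -1.2]
width: 0.572
gripper_force: 25.0
```

```bash
python3 go.py .437 .0727 .16 .548 .0727 .16; python3 - <<'E'
from h import *
c=cap('scene');i=c['image'][120:300,160:360,::-1];cv2.imwrite('pics/s7.png',cv2.resize(i,(666,600),interpolation=3))
E
```

```text
t 21.8 pos [ 0.4388 -0.1496  0.1615] yaw -86.9 j [-0.48  0.23  1.87  0.    1.03 -0.53] w 0.572 F [-0.2  0.4 -1.2]
[0.437  0.0727 0.16  ] units [11.1   0.51  0.06]
[0.548  0.0727 0.16  ] units [-0.3   5.54  0.02]
```

View pics/s7.png

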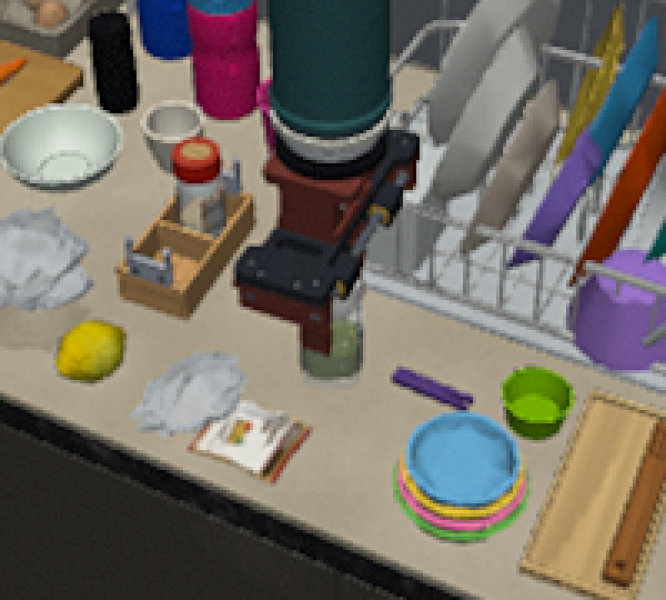

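Jar B is held upright at crop (333,340), and jar A stands in the far well at (200,190). I'll twist back and carry.

Call:
drive_tool(
  plan=[
    {"dx": 0,"dy": 0,"dz": 0,"twist": -0.7,"grip": -1},
    {"dx": 0,"dy": 0,"dz": 0,"twist": -1,"grip": -1},
    {"dx": 0,"dy": 0,"dz": 0,"twist": -1,"grip": -1},
    {"dx": 0,"dy": 0,"dz": 0,"twist": -1,"grip": -1},
    {"dx": 0,"dy": 0,"dz": 0,"twist": -1,"grip": -1},
    {"dx": 0,"dy": 0,"dz": 0,"twist": -1,"grip": -1},
    {"dx": 0,"dy": 0,"dz": 0,"twist": -1,"grip": -1},
    {"dx": 0,"dy": 0,"dz": 0,"twist": -1,"grip": -1},
    {"dx": 0,"dy": 0,"dz": 0,"twist": -1,"grip": -1},
    {"dx": 0,"dy": 0,"dz": 0,"twist": -1,"grip": -1},
    {"dx": 0,"dy": 0,"dz": 0,"twist": -1,"grip": -1},
    {"dx": 0,"dy": 0,"dz": 0,"twist": -1,"grip": -1},
  ],
)

```text
time_s: 22.87
tool_pos: [0.4364, -0.1485, 0.1581]
tool_rot: [[-0.942, 0.335, -0.003], [0.335, 0.942, 0.001], [0.003, 0.0, -1.0]]
ft_force: [-0.3, -0.9, 0.1]
width: 0.571
gripper_force: 25.0
```

Call:
drive_tool(
  plan=[
    {"dx": 0,"dy": 0,"dz": 0,"twist": -1,"grip": -1},
    {"dx": 0,"dy": 0,"dz": 0,"twist": -1,"grip": -1},
    {"dx": 0,"dy": 0,"dz": 0,"twist": -1,"grip": -1},
    {"dx": 0,"dy": 0,"dz": 0,"twist": -1,"grip": -1},
    {"dx": 0,"dy": 0,"dz": 0,"twist": 0,"grip": -1},
    {"dx": 0,"dy": 0.5,"dz": 0,"twist": 0,"grip": -1},
    {"dx": 0,"dy": 1,"dz": 0,"twist": 0,"grip": -1},
    {"dx": 0,"dy": 1,"dz": 0,"twist": 0,"grip": -1},
    {"dx": 0,"dy": 1,"dz": 0,"twist": 0,"grip": -1},
    {"dx": 0,"dy": 1,"dz": 0,"twist": 0,"grip": -1},
    {"dx": 0,"dy": 1,"dz": 0,"twist": 0,"grip": -1},
    {"dx": 0,"dy": 1,"dz": 0,"twist": 0,"grip": -1},
  ],
)

```text
time_s: 23.87
tool_pos: [0.4297, -0.0176, 0.1592]
tool_rot: [[-0.999, -0.05, -0.001], [-0.05, 0.999, 0.0], [0.001, 0.001, -1.0]]
ft_force: [0.7, 0.3, -0.3]
width: 0.573
gripper_force: 25.0
```

```bash
python3 go.py .548 .0727 .16
```

```text
t 23.9 pos [ 0.4297 -0.0176  0.1592] yaw 2.84 j [-0.2   0.19  1.94  0.    1.01 -1.82] w 0.573 F [ 0.7  0.3 -0.3]
[0.548  0.0727 0.16  ] units [-6.13  4.22 -0.04]
```

Call:
drive_tool(
  plan=[
    {"dx": -0.5,"dy": 1,"dz": 0,"twist": 0,"grip": -1},
    {"dx": -0.8,"dy": 1,"dz": 0,"twist": 0,"grip": -1},
    {"dx": -1,"dy": 1,"dz": 0,"twist": 0,"grip": -1},
    {"dx": -1,"dy": 0.8,"dz": 0,"twist": 0,"grip": -1},
    {"dx": -1,"dy": 0.4,"dz": 0,"twist": 0,"grip": -1},
    {"dx": -1,"dy": 0,"dz": 0,"twist": 0,"grip": -1},
    {"dx": -0.8,"dy": 0,"dz": 0,"twist": 0,"grip": -1},
    {"dx": 0,"dy": 0,"dz": 0,"twist": 0,"grip": -1},
    {"dx": 0,"dy": 0,"dz": 0,"twist": 0,"grip": -1},
  ],
)

```text
time_s: 24.62
tool_pos: [0.5474, 0.0717, 0.1589]
tool_rot: [[-0.999, -0.051, -0.002], [-0.051, 0.999, 0.0], [0.002, 0.0, -1.0]]
ft_force: [-1.3, -1.1, -1.1]
width: 0.568
gripper_force: 25.0
```

```bash
python3 go.py .548 .0735 .16 .548 .0735 .055
```

```text
t 24.6 pos [0.5474 0.0717 0.1589] yaw 2.95 j [ 0.01  0.36  1.69  0.    1.1  -1.62] w 0.568 F [-1.3 -1.1 -1.1]
[0.548  0.0735 0.16  ] units [-0.03  0.09 -0.05]
[0.548  0.0735 0.055 ] units [-0.01 -0.    5.25]
```

Call:
drive_tool(
  plan=[
    {"dx": 0,"dy": 0.09,"dz": 0.5,"twist": 0,"grip": -1},
    {"dx": 0,"dy": 0,"dz": 0.8,"twist": 0,"grip": -1},
    {"dx": 0,"dy": 0,"dz": 0.8,"twist": 0,"grip": -1},
    {"dx": 0,"dy": 0,"dz": 0.8,"twist": 0,"grip": -1},
    {"dx": 0,"dy": 0,"dz": 0.8,"twist": 0,"grip": -1},
    {"dx": 0,"dy": 0,"dz": 0.6,"twist": 0,"grip": -1},
    {"dx": 0,"dy": 0,"dz": 0.5,"twist": 0,"grip": -1},
    {"dx": 0,"dy": 0,"dz": 0.3,"twist": 0,"grip": -1},
    {"dx": 0,"dy": 0,"dz": 0,"twist": 0,"grip": -1},
    {"dx": 0,"dy": 0,"dz": 0,"twist": 0,"grip": -1},
  ],
)

```text
time_s: 25.45
tool_pos: [0.5474, 0.0729, 0.0577]
tool_rot: [[-0.999, -0.053, -0.001], [-0.053, 0.999, -0.0], [0.001, -0.0, -1.0]]
ft_force: [-0.0, 0.1, -0.6]
width: 0.572
gripper_force: 25.0
```

```bash
python3 go.py .548 .0735 .0545
```

```text
t 25.4 pos [0.5474 0.0729 0.0577] yaw 3.02 j [ 0.01  0.49  1.78 -0.    0.87 -1.62] w 0.572 F [-0.   0.1 -0.6]
[0.548  0.0735 0.0545] units [-0.03  0.03  0.16]
```

Call:
drive_tool(
  plan=[
    {"dx": 0,"dy": 0,"dz": 0.14,"twist": 0,"grip": -1},
    {"dx": 0,"dy": 0,"dz": 0,"twist": 0,"grip": 0.2},
    {"dx": 0,"dy": 0,"dz": 0,"twist": 0,"grip": 0.4},
    {"dx": 0,"dy": 0,"dz": 0,"twist": 0,"grip": 0.7},
    {"dx": 0,"dy": 0,"dz": 0,"twist": 0,"grip": 1},
    {"dx": 0,"dy": 0,"dz": 0,"twist": 0,"grip": 1},
    {"dx": 0,"dy": 0,"dz": -0.7,"twist": 0,"grip": 1},
    {"dx": 0,"dy": 0,"dz": -1,"twist": 0,"grip": 1},
    {"dx": 0,"dy": 0,"dz": -1,"twist": 0,"grip": 1},
    {"dx": 0,"dy": 0,"dz": -1,"twist": 0,"grip": 1},
    {"dx": 0,"dy": 0,"dz": -1,"twist": 0,"grip": 1},
    {"dx": 0,"dy": 0,"dz": 0,"twist": 0,"grip": 1},
  ],
)

```text
time_s: 26.45
tool_pos: [0.5506, 0.073, 0.1529]
tool_rot: [[-0.999, -0.053, 0.007], [-0.053, 0.999, -0.0], [-0.007, -0.0, -1.0]]
ft_force: [0.3, 0.2, 0.1]
width: 0.996
gripper_force: 0.0
```

Call:
drive_tool(
  plan=[
    {"dx": 0.9,"dy": 0,"dz": 0,"twist": 0,"grip": 1},
    {"dx": 1,"dy": 0,"dz": 0,"twist": 0,"grip": 1},
    {"dx": 1,"dy": 0,"dz": 0,"twist": 0,"grip": 1},
    {"dx": 1,"dy": 0.2,"dz": 0,"twist": 0,"grip": 1},
    {"dx": 1,"dy": 0.2,"dz": 0,"twist": 0,"grip": 1},
    {"dx": 1,"dy": 0.2,"dz": 0,"twist": 0,"grip": 1},
    {"dx": 0,"dy": 0,"dz": 0,"twist": 0.9,"grip": 1},
    {"dx": 0,"dy": 0,"dz": 0,"twist": 1,"grip": 1},
    {"dx": 0,"dy": 0,"dz": 0,"twist": 1,"grip": 1},
    {"dx": 0,"dy": 0,"dz": 0,"twist": 1,"grip": 1},
    {"dx": 0,"dy": 0,"dz": 0,"twist": 0,"grip": 1},
    {"dx": 0,"dy": 0,"dz": 0,"twist": 0,"grip": 1},
  ],
)

```text
time_s: 27.45
tool_pos: [0.4291, 0.0786, 0.1487]
tool_rot: [[-0.945, 0.328, -0.001], [0.328, 0.945, -0.0], [0.001, -0.0, -1.0]]
ft_force: [0.3, -0.5, 0.7]
width: 1.001
gripper_force: 0.0
```

```bash
python3 go.py .4272 .0781 .15 .4272 .0781 .01; python3 - <<'E'
from h import *
c=cap('wrist','w8.png');print(proj(c,(.4272,.0781,.025)))
hsv=cv2.cvtColor(c['image'],cv2.COLOR_RGB2HSV);m=cv2.inRange(hsv,(18,90,50),(38,255,255))
q=max(cv2.findContours(m,0,2)[0],key=cv2.contourArea);e=cv2.fitEllipse(q);print(e,ray(c,*e[0],.025))
# major axis in world
th=np.radians(e[2]+90);d=np.array([np.cos(th),np.sin(th)])*30
a=ray(c,*(np.array(e[0])+d),.025)-ray(c,*(np.array(e[0])-d),.025);print(np.degrees(np.arctan2(a[1],a[0])))
t=cap('top');cv2.imwrite('pics/t8.png',t['image'][:,:,::-1])
E
```

```text
t 27.4 pos [0.4291 0.0786 0.1487] yaw -19.13 j [ 0.02  0.22  1.94 -0.    0.99 -1.21] w 1.001 F [ 0.3 -0.5  0.7]
[0.4272 0.0781 0.15  ] units [ 0.08 -0.06 -0.07]
[0.4272 0.0781 0.01  ] units [-0.  0.  7.]
[261.22801848 179.88586296]
((260.7914123535156, 179.96522521972656), (57.26639175415039, 72.39118957519531), 179.03955078125) [0.4271427  0.07771503 0.025     ]
161.74779973448682
```

View pics/w8.png

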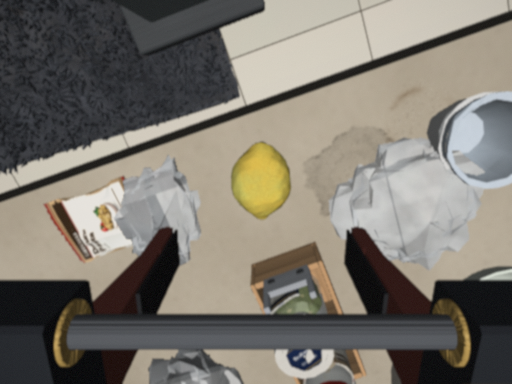

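Lemon at (261,180) matches the prediction. It is upright in the tool frame, so the fingers close across its 53 mm. I'll narrow the opening to clear the bags and descend.

Call:
drive_tool(
  plan=[
    {"dx": 0.1,"dy": -0.06,"dz": 0.5,"twist": 0,"grip": 0.68},
    {"dx": 0,"dy": 0,"dz": 1,"twist": 0,"grip": 0.68},
    {"dx": 0,"dy": 0,"dz": 1,"twist": 0,"grip": 0.68},
    {"dx": 0,"dy": 0,"dz": 1,"twist": 0,"grip": 0.68},
    {"dx": 0,"dy": 0,"dz": 1,"twist": 0,"grip": 0.68},
    {"dx": 0,"dy": 0,"dz": 1,"twist": 0,"grip": 0.68},
    {"dx": 0,"dy": 0,"dz": 0.8,"twist": 0,"grip": 0.68},
    {"dx": 0,"dy": 0,"dz": 0.5,"twist": 0,"grip": 0.68},
    {"dx": 0,"dy": 0,"dz": 0,"twist": 0,"grip": 0.68},
    {"dx": 0,"dy": 0,"dz": 0,"twist": 0,"grip": 0.3},
    {"dx": 0,"dy": 0,"dz": 0,"twist": 0,"grip": 0.1},
    {"dx": 0,"dy": 0,"dz": 0,"twist": 0,"grip": -1},
  ],
)

```text
time_s: 28.55
tool_pos: [0.4279, 0.0781, 0.0138]
tool_rot: [[-0.944, 0.33, 0.002], [0.33, 0.944, -0.0], [-0.001, 0.0, -1.0]]
ft_force: [0.1, 0.0, -0.1]
width: 0.651
gripper_force: 0.0
```

Call:
drive_tool(
  plan=[
    {"dx": 0,"dy": 0,"dz": 0,"twist": 0,"grip": -1},
    {"dx": 0,"dy": 0,"dz": 0,"twist": 0,"grip": -1},
    {"dx": 0,"dy": 0,"dz": 0,"twist": 0,"grip": -1},
    {"dx": 0,"dy": 0,"dz": -0.5,"twist": 0,"grip": -1},
    {"dx": 0,"dy": 0,"dz": -1,"twist": 0,"grip": -1},
    {"dx": 0,"dy": 0,"dz": -1,"twist": 0,"grip": -1},
    {"dx": 0,"dy": 0,"dz": -1,"twist": 0,"grip": -1},
    {"dx": 0,"dy": 0,"dz": -1,"twist": 0,"grip": -1},
    {"dx": 0,"dy": 0,"dz": -1,"twist": 0,"grip": -1},
    {"dx": 0,"dy": 0,"dz": -1,"twist": 0,"grip": -1},
    {"dx": 0,"dy": 0,"dz": 0,"twist": 0,"grip": -1},
  ],
)

```text
time_s: 29.47
tool_pos: [0.4294, 0.0783, 0.1463]
tool_rot: [[-0.944, 0.33, 0.006], [0.33, 0.944, 0.0], [-0.006, 0.002, -1.0]]
ft_force: [0.0, 0.1, -0.8]
width: 0.577
gripper_force: 25.0
```

```bash
python3 go.py .634 .251 .14 .634 .251 .03
```

```text
t 29.5 pos [0.4294 0.0783 0.1463] yaw -19.29 j [ 0.02  0.22  1.95 -0.    0.97 -1.21] w 0.577 F [ 0.   0.1 -0.8]
[0.634 0.251 0.14 ] units [-6.8  11.53  0.38]
[0.634 0.251 0.03 ] units [ 0.03 -0.01  5.5 ]
```

Call:
drive_tool(
  plan=[
    {"dx": 0,"dy": 0.8,"dz": 0,"twist": 0,"grip": -1},
    {"dx": -0.2,"dy": 1,"dz": 0,"twist": 0,"grip": -1},
    {"dx": -0.4,"dy": 1,"dz": 0,"twist": 0,"grip": -1},
    {"dx": -0.6,"dy": 1,"dz": 0,"twist": 0,"grip": -1},
    {"dx": -0.8,"dy": 1,"dz": 0,"twist": 0,"grip": -1},
    {"dx": -0.8,"dy": 1,"dz": 0,"twist": 0,"grip": -1},
    {"dx": -0.8,"dy": 1,"dz": 0,"twist": 0,"grip": -1},
    {"dx": -0.8,"dy": 1,"dz": 0,"twist": 0,"grip": -1},
    {"dx": -0.8,"dy": 1,"dz": 0,"twist": 0,"grip": -1},
    {"dx": -0.8,"dy": 1,"dz": 0,"twist": 0,"grip": -1},
    {"dx": -0.8,"dy": 1,"dz": 0,"twist": 0,"grip": -1},
    {"dx": 0,"dy": 0.7,"dz": 0,"twist": 0,"grip": -1},
  ],
)

```text
time_s: 30.47
tool_pos: [0.6345, 0.2509, 0.1416]
tool_rot: [[-0.944, 0.331, 0.002], [0.331, 0.944, 0.0], [-0.001, 0.001, -1.0]]
ft_force: [0.8, -0.9, -0.5]
width: 0.573
gripper_force: 25.0
```

Call:
drive_tool(
  plan=[
    {"dx": 0,"dy": 0,"dz": 0.4,"twist": 0,"grip": -1},
    {"dx": 0,"dy": 0,"dz": 0.6,"twist": 0,"grip": -1},
    {"dx": 0,"dy": 0,"dz": 0.8,"twist": 0,"grip": -1},
    {"dx": 0,"dy": 0,"dz": 0.8,"twist": 0,"grip": -1},
    {"dx": 0,"dy": 0,"dz": 0.8,"twist": 0,"grip": -1},
    {"dx": 0,"dy": 0,"dz": 0,"twist": 0,"grip": -1},
  ],
)

```text
time_s: 30.97
tool_pos: [0.6264, 0.2482, 0.0702]
tool_rot: [[-0.944, 0.331, -0.009], [0.331, 0.944, -0.003], [0.008, -0.006, -1.0]]
ft_force: [-1.8, 0.4, -1.5]
width: 0.574
gripper_force: 25.0
```

```bash
python3 go.py .634 .251 .027
```

```text
t 31.0 pos [0.6264 0.2482 0.0702] yaw -19.31 j [ 0.28  0.62  1.47 -0.    1.06 -0.96] w 0.574 F [-1.8  0.4 -1.5]
[0.634 0.251 0.027] units [-0.33  0.27  2.15]
```

Call:
drive_tool(
  plan=[
    {"dx": 0,"dy": 0,"dz": 0.5,"twist": 0,"grip": -1},
    {"dx": 0,"dy": 0,"dz": 0.5,"twist": 0,"grip": -1},
    {"dx": 0,"dy": 0,"dz": 0.5,"twist": 0,"grip": -1},
    {"dx": 0,"dy": 0,"dz": 0.3,"twist": 0,"grip": -1},
    {"dx": 0,"dy": 0,"dz": 0,"twist": 0,"grip": -1},
    {"dx": 0,"dy": 0,"dz": 0,"twist": 0,"grip": -1},
    {"dx": 0,"dy": 0,"dz": 0,"twist": 0,"grip": -1},
  ],
)

```text
time_s: 31.55
tool_pos: [0.6319, 0.2504, 0.0394]
tool_rot: [[-0.944, 0.33, 0.001], [0.33, 0.944, 0.0], [-0.001, 0.0, -1.0]]
ft_force: [0.6, 0.7, -0.8]
width: 0.575
gripper_force: 25.0
```

```bash
python3 go.py .634 .251 .027
```

```text
t 31.6 pos [0.6319 0.2504 0.0394] yaw -19.3 j [ 0.28  0.66  1.49 -0.    1.   -0.96] w 0.575 F [ 0.6  0.7 -0.8]
[0.634 0.251 0.027] units [-0.09  0.06  0.62]
```

Call:
drive_tool(
  plan=[
    {"dx": -0.1,"dy": 0.05,"dz": 0.3,"twist": 0,"grip": -1},
    {"dx": 0,"dy": 0,"dz": 0.2,"twist": 0,"grip": -1},
    {"dx": 0,"dy": 0,"dz": 0,"twist": 0,"grip": -1},
    {"dx": 0,"dy": 0,"dz": 0,"twist": 0,"grip": 0.25},
    {"dx": 0,"dy": 0,"dz": 0,"twist": 0,"grip": 0.35},
    {"dx": 0,"dy": 0,"dz": 0,"twist": 0,"grip": 0.4},
    {"dx": 0,"dy": 0,"dz": 0,"twist": 0,"grip": 0.4},
    {"dx": 0,"dy": 0,"dz": -0.4,"twist": 0,"grip": 0.5},
    {"dx": 0,"dy": 0,"dz": -0.8,"twist": 0,"grip": 0.6},
    {"dx": 0,"dy": 0,"dz": -1,"twist": 0,"grip": 0.6},
    {"dx": 0,"dy": 0,"dz": -1,"twist": 0,"grip": 0.6},
    {"dx": 0,"dy": 0,"dz": -1,"twist": 0,"grip": 0.6},
  ],
)

```text
time_s: 32.55
tool_pos: [0.6337, 0.2505, 0.1145]
tool_rot: [[-0.944, 0.33, 0.0], [0.33, 0.944, -0.0], [-0.0, 0.0, -1.0]]
ft_force: [0.4, 0.1, -0.7]
width: 0.804
gripper_force: 0.0
```

Call:
drive_tool(
  plan=[
    {"dx": 0,"dy": 0,"dz": -1,"twist": 0,"grip": 0},
    {"dx": 0,"dy": 0,"dz": -1,"twist": 0,"grip": -1},
    {"dx": 0,"dy": 0,"dz": -0.6,"twist": -1,"grip": -1},
    {"dx": 0,"dy": 0,"dz": 0,"twist": -1,"grip": -1},
    {"dx": 0,"dy": 0,"dz": 0,"twist": -1,"grip": -1},
    {"dx": 0,"dy": 0,"dz": 0,"twist": -0.9,"grip": -1},
    {"dx": 0,"dy": 0,"dz": 0,"twist": 0,"grip": -1},
    {"dx": 0,"dy": 0,"dz": 0,"twist": 0,"grip": -1},
  ],
)

```text
time_s: 33.22
tool_pos: [0.6338, 0.2506, 0.1656]
tool_rot: [[-0.999, -0.05, 0.0], [-0.05, 0.999, 0.0], [-0.0, 0.0, -1.0]]
ft_force: [-0.2, 0.5, -0.4]
width: 0.237
gripper_force: 0.0
```

```bash
python3 go.py .48 .251 .16 .5 -.196 .16 .565 -.196 .16; python3 - <<'E'
from h import *
c=cap('scene');hsv=cv2.cvtColor(c['image'],cv2.COLOR_RGB2HSV);m=cv2.inRange(hsv,(20,120,80),(35,255,255));m[:,:150]=0;m[:140]=0;m[200:]=0;m[:,210:]=0
q=cv2.findContours(m,0,2)[0]
if q:
  q=max(q,key=cv2.contourArea);x=cv2.boundingRect(q);print(x,ray(c,x[0]+x[2]/2,x[1]+x[3]/2,.031))
E
```

```text
t 33.2 pos [0.6338 0.2506 0.1656] yaw 2.89 j [ 0.28  0.52  1.38 -0.    1.23 -1.35] w 0.237 F [-0.2  0.5 -0.4]
[0.48  0.251 0.16 ] units [7.68 0.41 0.28]
[ 0.5   -0.196  0.16 ] units [  0.13 -22.37  -0.  ]
[ 0.565 -0.196  0.16 ] units [-3.25 -0.16  0.  ]
(170, 158, 18, 14) [0.63391979 0.25079296 0.031     ]
```

Lemon sits in the dish at (.634,.251). Next is the clip: I'll draw it about 35 mm away from the rack with closed fingers first.

Call:
drive_tool(
  plan=[
    {"dx": 1,"dy": 0,"dz": 0,"twist": 0,"grip": -1},
    {"dx": 1,"dy": 0,"dz": 0,"twist": 0,"grip": -1},
    {"dx": 1,"dy": -0.5,"dz": 0,"twist": 0,"grip": -1},
    {"dx": 1,"dy": -1,"dz": 0,"twist": 0,"grip": -1},
    {"dx": 1,"dy": -1,"dz": 0,"twist": 0,"grip": -1},
    {"dx": 1,"dy": -1,"dz": 0,"twist": 0,"grip": -1},
    {"dx": 1,"dy": -1,"dz": 0,"twist": 0,"grip": -1},
    {"dx": 0.7,"dy": -1,"dz": 0,"twist": 0,"grip": -1},
    {"dx": 0,"dy": -1,"dz": 0,"twist": 0,"grip": -1},
    {"dx": 0,"dy": -1,"dz": 0,"twist": 0,"grip": -1},
    {"dx": 0,"dy": -1,"dz": 0,"twist": 0,"grip": -1},
    {"dx": 0,"dy": -1,"dz": 0,"twist": 0,"grip": -1},
  ],
)

```text
time_s: 34.27
tool_pos: [0.49, 0.0517, 0.1654]
tool_rot: [[-0.999, -0.051, 0.001], [-0.051, 0.999, -0.0], [-0.001, -0.0, -1.0]]
ft_force: [-0.2, 0.8, -0.0]
width: 0.004
gripper_force: 0.0
```

Call:
drive_tool(
  plan=[
    {"dx": 0,"dy": -1,"dz": 0,"twist": 0,"grip": -1},
    {"dx": 0,"dy": -1,"dz": 0,"twist": 0,"grip": -1},
    {"dx": 0,"dy": -1,"dz": 0,"twist": 0,"grip": -1},
    {"dx": 0,"dy": -1,"dz": 0,"twist": 0,"grip": -1},
    {"dx": 0,"dy": -1,"dz": 0,"twist": 0,"grip": -1},
    {"dx": 0,"dy": -1,"dz": 0,"twist": 0,"grip": -1},
    {"dx": 0,"dy": -1,"dz": 0,"twist": 0,"grip": -1},
    {"dx": 0,"dy": -1,"dz": 0,"twist": 0,"grip": -1},
    {"dx": 0,"dy": -1,"dz": 0,"twist": 0,"grip": -1},
    {"dx": 0,"dy": -1,"dz": 0,"twist": 0,"grip": -1},
    {"dx": -0.5,"dy": -1,"dz": 0,"twist": 0,"grip": -1},
    {"dx": -0.8,"dy": -1,"dz": 0,"twist": 0,"grip": -1},
  ],
)

```text
time_s: 35.27
tool_pos: [0.5276, -0.1864, 0.1652]
tool_rot: [[-0.999, -0.05, -0.001], [-0.05, 0.999, 0.0], [0.001, 0.0, -1.0]]
ft_force: [-0.1, -0.0, 1.0]
width: 0.004
gripper_force: 0.0
```

```bash
python3 go.py .561 -.196 .16 .561 -.196 .004
```

```text
t 35.3 pos [ 0.5276 -0.1864  0.1652] yaw 2.86 j [-0.46  0.36  1.67 -0.    1.12 -2.08] w 0.004 F [-0.1 -0.   1. ]
[ 0.561 -0.196  0.16 ] units [-1.64 -0.56  0.26]
[ 0.561 -0.196  0.004] units [-0.01 -0.    7.8 ]
```

Call:
drive_tool(
  plan=[
    {"dx": -0.8,"dy": -0.5,"dz": 0,"twist": 0,"grip": -1},
    {"dx": -0.8,"dy": 0,"dz": 0.5,"twist": 0,"grip": -1},
    {"dx": 0,"dy": 0,"dz": 1,"twist": 0,"grip": -1},
    {"dx": 0,"dy": 0,"dz": 1,"twist": 0,"grip": -1},
    {"dx": 0,"dy": 0,"dz": 1,"twist": 0,"grip": -1},
    {"dx": 0,"dy": 0,"dz": 1,"twist": 0,"grip": -1},
    {"dx": 0,"dy": 0,"dz": 1,"twist": 0,"grip": -1},
    {"dx": 0,"dy": 0,"dz": 0.6,"twist": 0,"grip": -1},
    {"dx": 0,"dy": 0,"dz": 0.4,"twist": 0,"grip": -1},
    {"dx": 0,"dy": 0,"dz": 0,"twist": 0,"grip": -1},
    {"dx": 0,"dy": 0,"dz": 0,"twist": 0,"grip": -1},
    {"dx": 0,"dy": 0,"dz": 0,"twist": 0,"grip": -1},
  ],
)

```text
time_s: 36.27
tool_pos: [0.5621, -0.1943, 0.0361]
tool_rot: [[-0.999, -0.053, 0.002], [-0.053, 0.999, -0.001], [-0.001, -0.001, -1.0]]
ft_force: [0.8, 0.0, 0.2]
width: 0.006
gripper_force: 0.0
```

```bash
python3 go.py .561 -.196 .005 .52 -.196 .005
```

```text
t 36.3 pos [ 0.5621 -0.1943  0.0361] yaw 3.03 j [-0.45  0.57  1.7  -0.    0.87 -2.07] w 0.006 F [0.8 0.  0.2]
[ 0.561 -0.196  0.005] units [ 0.06 -0.08  1.55]
[ 0.52  -0.196  0.005] units [ 2.05  0.11 -0.  ]
```

Call:
drive_tool(
  plan=[
    {"dx": 0,"dy": -0.1,"dz": 0.7,"twist": 0,"grip": -1},
    {"dx": 0,"dy": 0,"dz": 0.5,"twist": 0,"grip": -1},
    {"dx": 0,"dy": 0,"dz": 0.3,"twist": 0,"grip": -1},
    {"dx": 0,"dy": 0,"dz": 0,"twist": 0,"grip": -1},
    {"dx": 0.2,"dy": 0,"dz": 0,"twist": 0,"grip": -1},
    {"dx": 0.3,"dy": 0,"dz": 0,"twist": 0,"grip": -1},
    {"dx": 0.3,"dy": 0.05,"dz": 0,"twist": 0,"grip": -1},
    {"dx": 0.3,"dy": 0.05,"dz": 0,"twist": 0,"grip": -1},
    {"dx": 0.3,"dy": 0,"dz": 0,"twist": 0,"grip": -1},
    {"dx": 0.3,"dy": 0,"dz": 0,"twist": 0,"grip": -1},
    {"dx": 0.3,"dy": 0,"dz": 0,"twist": 0,"grip": -1},
    {"dx": 0,"dy": 0,"dz": 0,"twist": 0,"grip": -1},
  ],
)

```text
time_s: 37.27
tool_pos: [0.5195, -0.1958, 0.005]
tool_rot: [[-0.999, -0.053, -0.002], [-0.053, 0.999, 0.001], [0.002, 0.001, -1.0]]
ft_force: [-0.7, 1.0, 0.1]
width: 0.006
gripper_force: 0.0
```

Call:
drive_tool(
  plan=[
    {"dx": -0.4,"dy": 0,"dz": 0,"twist": 0,"grip": -1},
    {"dx": 0,"dy": 0,"dz": -0.6,"twist": 0,"grip": -1},
    {"dx": 0,"dy": 0,"dz": -1,"twist": 0,"grip": -1},
    {"dx": 0,"dy": 0,"dz": -1,"twist": 0,"grip": -1},
    {"dx": 0,"dy": 0,"dz": -1,"twist": 0,"grip": -1},
    {"dx": 0,"dy": 0,"dz": -1,"twist": 0,"grip": -1},
    {"dx": 0,"dy": 0,"dz": -1,"twist": 0,"grip": -1},
    {"dx": 0,"dy": 0,"dz": -1,"twist": 0,"grip": -1},
    {"dx": 0,"dy": 0,"dz": 0,"twist": 0,"grip": -1},
  ],
)

```text
time_s: 38.02
tool_pos: [0.5328, -0.1969, 0.1411]
tool_rot: [[-0.999, -0.053, 0.007], [-0.053, 0.999, -0.003], [-0.007, -0.004, -1.0]]
ft_force: [0.8, -0.6, -0.1]
width: 0.006
gripper_force: 0.0
```

```bash
cat > clip.py <<'E'
from h import *
for n in('wrist','scene'):
    c=cap(n,f'clip_{n}.png');hsv=cv2.cvtColor(c['image'],cv2.COLOR_RGB2HSV);m=cv2.inRange(hsv,(120,70,40),(150,255,255))
    for q in cv2.findContours(m,0,2)[0]:
        if cv2.contourArea(q)<25: continue
        r=cv2.minAreaRect(q);P=[ray(c,*p,.008) for p in cv2.boxPoints(r)];e=[P[1]-P[0],P[2]-P[1]];L=max(e,key=np.linalg.norm)
        print(n,np.round(r[0],0),np.round(np.mean(P,0),4),np.round([np.linalg.norm(x) for x in e],3),round(np.degrees(np.arctan2(L[1],L[0])),1))
E
python3 clip.py; python3 go.py .502 -.196 .13
```

```text
wrist [ 86. 368.] [ 0.7595 -0.3797  0.008 ] [0.042 0.063] 89.3
wrist [115. 287.] [ 0.6552 -0.3397  0.008 ] [0.066 0.09 ] 93.2
wrist [267. 143.] [ 0.5008 -0.1954  0.008 ] [0.07  0.012] 93.1
scene [280. 244.] [ 0.4989 -0.181   0.008 ] [0.017 0.046] -86.6
scene [359. 214.] [ 0.7094 -0.3423  0.008 ] [0.04  0.013] 7.8
scene [348. 218.] [ 0.6785 -0.3171  0.008 ] [0.105 0.1  ] 7.0
scene [352. 199.] [ 0.7613 -0.3029  0.008 ] [0.033 0.065] -90.8
scene [331. 176.] [ 0.837  -0.2076  0.008 ] [0.179 0.033] 3.1
t 38.1 pos [ 0.5306 -0.196   0.1377] yaw 3.06 j [-0.48  0.4   1.68 -0.    1.06 -2.1 ] w 0.001 F [-0.5 -0.4 -0.2]
[ 0.502 -0.196  0.13 ] units [1.43 0.07 0.38]
```

View pics/clip_wrist.png

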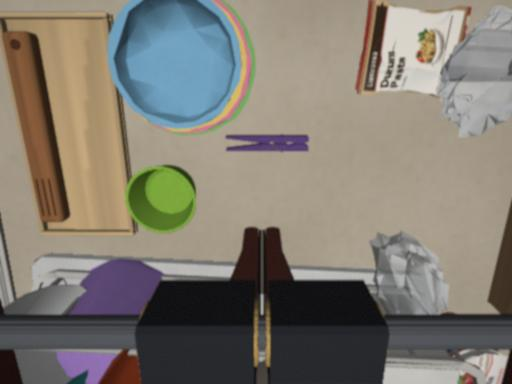

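The clip lies at (267,143), i.e. (.501,-.195), parallel to the tool frame, and the cup is untouched. I'll align and turn by 90°.

Call:
drive_tool(
  plan=[
    {"dx": 0.7,"dy": 0.2,"dz": 0,"twist": 0,"grip": -0.1},
    {"dx": 0.77,"dy": 0.18,"dz": 0,"twist": 0,"grip": -0.1},
    {"dx": 0,"dy": 0,"dz": 0,"twist": 1,"grip": -0.1},
    {"dx": 0,"dy": 0,"dz": 0,"twist": 1,"grip": -0.1},
    {"dx": 0,"dy": 0,"dz": 0,"twist": 1,"grip": -0.1},
    {"dx": 0,"dy": 0,"dz": 0,"twist": 1,"grip": -0.1},
    {"dx": 0,"dy": 0,"dz": 0,"twist": 1,"grip": -0.1},
    {"dx": 0,"dy": 0,"dz": 0,"twist": 1,"grip": -0.1},
    {"dx": 0,"dy": 0,"dz": 0,"twist": 1,"grip": -0.1},
    {"dx": 0,"dy": 0,"dz": 0,"twist": 1,"grip": -0.1},
    {"dx": 0,"dy": 0,"dz": 0,"twist": 1,"grip": -0.1},
    {"dx": 0,"dy": 0,"dz": 0,"twist": 1,"grip": -0.1},
  ],
)

```text
time_s: 39.12
tool_pos: [0.4989, -0.1891, 0.1354]
tool_rot: [[-0.58, 0.814, -0.002], [0.814, 0.58, 0.001], [0.002, -0.001, -1.0]]
ft_force: [0.5, -0.3, 0.3]
width: 0.45
gripper_force: 0.0
```

Call:
drive_tool(
  plan=[
    {"dx": 0,"dy": 0,"dz": 0,"twist": 1,"grip": -0.1},
    {"dx": 0,"dy": 0,"dz": 0,"twist": 1,"grip": -0.1},
    {"dx": 0,"dy": 0,"dz": 0,"twist": 1,"grip": -0.1},
    {"dx": 0,"dy": 0,"dz": 0,"twist": 1,"grip": -0.1},
    {"dx": 0,"dy": 0,"dz": 0,"twist": 1,"grip": -0.1},
    {"dx": 0,"dy": 0,"dz": 0,"twist": 0.7,"grip": -0.1},
    {"dx": 0,"dy": 0,"dz": 0,"twist": 0,"grip": -0.1},
    {"dx": 0,"dy": 0,"dz": 0,"twist": 0,"grip": -0.1},
  ],
)

```text
time_s: 39.78
tool_pos: [0.499, -0.1892, 0.1358]
tool_rot: [[-0.056, 0.998, -0.002], [0.998, 0.056, 0.001], [0.001, -0.002, -1.0]]
ft_force: [0.2, 0.5, 0.8]
width: 0.453
gripper_force: 0.0
```

```bash
python3 clip.py | grep 'wrist'; python3 go.py .5008 -.19 .03 .5008 -.19 .005
```

```text
wrist [449. 289.] [ 0.6898 -0.2891  0.008 ] [0.009 0.017] -12.0
wrist [492. 282.] [ 0.73   -0.2806  0.008 ] [0.036 0.075] -74.6
wrist [461. 247.] [ 0.6908 -0.2439  0.008 ] [0.038 0.016] 89.0
wrist [266. 184.] [ 0.5038 -0.194   0.008 ] [0.004 0.068] -86.4
wrist [260. 186.] [ 0.4976 -0.1954  0.008 ] [0.004 0.07 ] -86.8
t 39.9 pos [ 0.4992 -0.1894  0.1363] yaw -86.79 j [-0.49  0.36  1.75 -0.    1.03 -0.55] w 0.448 F [-0.4 -0.1  0.3]
[ 0.5008 -0.19    0.03  ] units [-0.04  0.08  5.31]
[ 0.5008 -0.19    0.005 ] units [-0.    0.    1.25]
```

Call:
drive_tool(
  plan=[
    {"dx": 0,"dy": 0.08,"dz": 0.6,"twist": 0,"grip": -0.1},
    {"dx": 0,"dy": 0,"dz": 1,"twist": 0,"grip": -0.1},
    {"dx": 0,"dy": 0,"dz": 1,"twist": 0,"grip": -0.1},
    {"dx": 0,"dy": 0,"dz": 1,"twist": 0,"grip": -0.1},
    {"dx": 0,"dy": 0,"dz": 1,"twist": 0,"grip": -0.1},
    {"dx": 0,"dy": 0,"dz": 0.6,"twist": 0,"grip": -0.1},
    {"dx": 0,"dy": 0,"dz": 0,"twist": 0,"grip": -0.1},
    {"dx": 0,"dy": 0,"dz": 0,"twist": 0,"grip": -0.1},
  ],
)

```text
time_s: 40.55
tool_pos: [0.5006, -0.1892, 0.0325]
tool_rot: [[-0.055, 0.998, -0.002], [0.998, 0.055, 0.001], [0.001, -0.002, -1.0]]
ft_force: [0.8, -0.4, 0.1]
width: 0.454
gripper_force: 0.0
```

```bash
python3 go.py .5008 -.19 .005
```

```text
t 40.5 pos [ 0.5006 -0.1892  0.0325] yaw -86.85 j [-0.49  0.52  1.83 -0.    0.79 -0.55] w 0.454 F [ 0.8 -0.4  0.1]
[ 0.5008 -0.19    0.005 ] units [-0.04  0.01  1.37]
```

Call:
drive_tool(
  plan=[
    {"dx": 0,"dy": 0,"dz": 0.6,"twist": 0,"grip": -0.1},
    {"dx": 0,"dy": 0,"dz": 0.5,"twist": 0,"grip": -0.1},
    {"dx": 0,"dy": 0,"dz": 0.25,"twist": 0,"grip": -0.1},
    {"dx": 0,"dy": 0,"dz": 0,"twist": 0,"grip": -0.1},
    {"dx": 0,"dy": 0,"dz": 0,"twist": 0,"grip": -0.5},
    {"dx": 0,"dy": 0,"dz": 0,"twist": 0,"grip": -1},
    {"dx": 0,"dy": 0,"dz": 0,"twist": 0,"grip": -1},
    {"dx": 0,"dy": 0,"dz": 0,"twist": 0,"grip": -1},
    {"dx": 0,"dy": 0,"dz": 0,"twist": 0,"grip": -1},
    {"dx": 0,"dy": 0,"dz": 0,"twist": 0,"grip": -1},
  ],
)

```text
time_s: 41.38
tool_pos: [0.5015, -0.1897, 0.0065]
tool_rot: [[-0.054, 0.999, 0.001], [0.999, 0.054, -0.0], [-0.0, 0.001, -1.0]]
ft_force: [-0.0, 0.7, 3.0]
width: 0.167
gripper_force: 25.0
```

```bash
python3 go.py .5008 -.19 .13
```

```text
t 41.4 pos [ 0.5015 -0.1897  0.0065] yaw -86.91 j [-0.49  0.56  1.85 -0.    0.73 -0.54] w 0.167 F [-0.   0.7  3. ]
[ 0.5008 -0.19    0.13  ] units [-0.02 -0.03 -6.18]
```

Call:
drive_tool(
  plan=[
    {"dx": 0,"dy": 0,"dz": -0.5,"twist": 0,"grip": -1},
    {"dx": 0,"dy": 0,"dz": -1,"twist": 0,"grip": -1},
    {"dx": 0,"dy": 0,"dz": -1,"twist": 0,"grip": -1},
    {"dx": 0,"dy": 0,"dz": -1,"twist": 0,"grip": -1},
    {"dx": 0,"dy": 0,"dz": -1,"twist": 0,"grip": -1},
    {"dx": 0,"dy": 0,"dz": -1,"twist": 0,"grip": -1},
    {"dx": 0,"dy": 0,"dz": -0.7,"twist": -0.7,"grip": -1},
    {"dx": 0,"dy": 0,"dz": 0,"twist": -1,"grip": -1},
    {"dx": 0,"dy": 0,"dz": 0,"twist": -1,"grip": -1},
    {"dx": 0,"dy": 0,"dz": 0,"twist": -1,"grip": -1},
    {"dx": 0,"dy": 0,"dz": 0,"twist": -1,"grip": -1},
    {"dx": 0,"dy": 0,"dz": 0,"twist": -1,"grip": -1},
  ],
)

```text
time_s: 42.38
tool_pos: [0.501, -0.1894, 0.1308]
tool_rot: [[-0.588, 0.809, 0.0], [0.809, 0.588, -0.0], [-0.0, 0.0, -1.0]]
ft_force: [0.2, 0.4, -0.4]
width: 0.162
gripper_force: 25.0
```

Call:
drive_tool(
  plan=[
    {"dx": 0,"dy": 0,"dz": 0,"twist": -1,"grip": -1},
    {"dx": 0,"dy": 0,"dz": 0,"twist": -1,"grip": -1},
    {"dx": 0,"dy": 0,"dz": 0,"twist": -1,"grip": -1},
    {"dx": 0,"dy": 0,"dz": 0,"twist": -1,"grip": -1},
    {"dx": 0,"dy": 0,"dz": 0,"twist": -1,"grip": -1},
    {"dx": 0,"dy": 0,"dz": 0,"twist": -1,"grip": -1},
    {"dx": 0,"dy": 0,"dz": 0,"twist": -1,"grip": -1},
    {"dx": 0,"dy": 0,"dz": 0,"twist": -1,"grip": -1},
    {"dx": 0,"dy": 0,"dz": 0,"twist": -1,"grip": -1},
    {"dx": 0,"dy": 0,"dz": 0,"twist": -1,"grip": -1},
    {"dx": 0,"dy": 0,"dz": 0,"twist": 0,"grip": -1},
  ],
)

```text
time_s: 43.3
tool_pos: [0.501, -0.1895, 0.1307]
tool_rot: [[-0.998, -0.057, 0.0], [-0.057, 0.998, -0.0], [-0.0, -0.0, -1.0]]
ft_force: [-0.5, -0.1, -0.4]
width: 0.166
gripper_force: 25.0
```

```bash
python3 go.py .497 -.3505 .13  .497 -.3505 .01
```

```text
t 43.3 pos [ 0.501  -0.1895  0.1307] yaw 3.25 j [-0.49  0.37  1.75 -0.    1.02 -2.12] w 0.166 F [-0.5 -0.1 -0.4]
[ 0.497  -0.3505  0.13  ] units [ 0.66 -8.03  0.03]
[ 0.497  -0.3505  0.01  ] units [0. 0. 6.]
```

Call:
drive_tool(
  plan=[
    {"dx": 0.1,"dy": -0.6,"dz": 0,"twist": 0,"grip": -1},
    {"dx": 0.1,"dy": -1,"dz": 0,"twist": 0,"grip": -1},
    {"dx": 0.1,"dy": -1,"dz": 0,"twist": 0,"grip": -1},
    {"dx": 0.1,"dy": -1,"dz": 0,"twist": 0,"grip": -1},
    {"dx": 0.1,"dy": -1,"dz": 0,"twist": 0,"grip": -1},
    {"dx": 0.1,"dy": -1,"dz": 0,"twist": 0,"grip": -1},
    {"dx": 0.06,"dy": -1,"dz": 0,"twist": 0,"grip": -1},
    {"dx": 0,"dy": -1,"dz": 0,"twist": 0,"grip": -1},
    {"dx": 0,"dy": -0.43,"dz": 0,"twist": 0,"grip": -1},
    {"dx": 0,"dy": 0,"dz": 0,"twist": 0,"grip": -1},
    {"dx": 0,"dy": 0,"dz": 0,"twist": 0,"grip": -1},
    {"dx": 0,"dy": 0,"dz": 0,"twist": 0,"grip": -1},
  ],
)

```text
time_s: 44.3
tool_pos: [0.496, -0.3495, 0.1299]
tool_rot: [[-0.999, -0.053, -0.001], [-0.053, 0.999, 0.001], [0.001, 0.001, -1.0]]
ft_force: [0.4, -0.4, -0.0]
width: 0.163
gripper_force: 25.0
```

```bash
python3 go.py .497 -.3505 .13  .497 -.3505 .01; python3 - <<'E'
from h import *
c=cap('wrist','w10.png')
E
```

```text
t 44.3 pos [ 0.496  -0.3495  0.1299] yaw 3.01 j [-0.73  0.46  1.6   0.    1.09 -2.35] w 0.163 F [ 0.4 -0.4 -0. ]
[ 0.497  -0.3505  0.13  ] units [-0.04 -0.05 -0.  ]
[ 0.497  -0.3505  0.01  ] units [-0.   -0.01  6.  ]
```

View pics/w10.png

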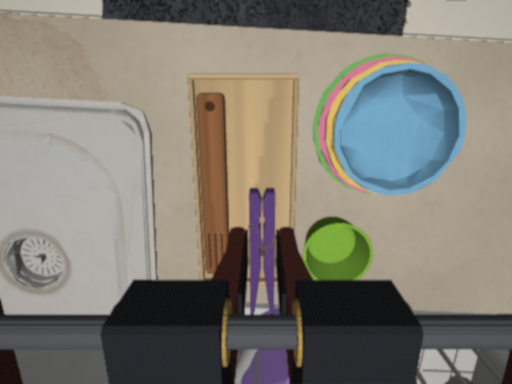

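The paddle lies along the left rim at (212,180), and the clip is over the free strip at (262,250). Lowering now.

Call:
drive_tool(
  plan=[
    {"dx": 0,"dy": -0.05,"dz": 0.6,"twist": 0,"grip": -1},
    {"dx": 0,"dy": 0,"dz": 1,"twist": 0,"grip": -1},
    {"dx": 0,"dy": 0,"dz": 1,"twist": 0,"grip": -1},
    {"dx": 0,"dy": 0,"dz": 1,"twist": 0,"grip": -1},
    {"dx": 0,"dy": 0,"dz": 0.8,"twist": 0,"grip": -1},
    {"dx": 0,"dy": 0,"dz": 0.6,"twist": 0,"grip": -1},
    {"dx": 0,"dy": 0,"dz": 0.4,"twist": 0,"grip": -1},
    {"dx": 0,"dy": 0,"dz": 0.3,"twist": 0,"grip": -1},
    {"dx": 0,"dy": 0,"dz": 0,"twist": 0,"grip": -1},
    {"dx": 0,"dy": 0,"dz": 0,"twist": 0,"grip": -1},
  ],
)

```text
time_s: 45.18
tool_pos: [0.4968, -0.3517, 0.0162]
tool_rot: [[-0.999, -0.053, 0.0], [-0.053, 0.999, -0.0], [-0.0, -0.0, -1.0]]
ft_force: [0.1, -1.2, -0.0]
width: 0.165
gripper_force: 25.0
```

```bash
python3 go.py .497 -.3505 .0105
```

```text
t 45.2 pos [ 0.4968 -0.3517  0.0162] yaw 3.06 j [-0.73  0.61  1.67 -0.    0.85 -2.35] w 0.165 F [ 0.1 -1.2 -0. ]
[ 0.497  -0.3505  0.0105] units [-0.01  0.06  0.29]
```

Call:
drive_tool(
  plan=[
    {"dx": 0,"dy": 0.03,"dz": 0.15,"twist": 0,"grip": -1},
    {"dx": 0,"dy": 0,"dz": 0.13,"twist": 0,"grip": -1},
    {"dx": 0,"dy": 0,"dz": 0,"twist": 0,"grip": -1},
    {"dx": 0,"dy": 0,"dz": 0,"twist": 0,"grip": -0.5},
    {"dx": 0,"dy": 0,"dz": 0,"twist": 0,"grip": -0.5},
    {"dx": 0,"dy": 0,"dz": 0,"twist": 0,"grip": -0.5},
    {"dx": 0,"dy": 0,"dz": -0.3,"twist": 0,"grip": -0.5},
    {"dx": 0,"dy": 0,"dz": -0.7,"twist": 0,"grip": -0.5},
    {"dx": 0,"dy": 0,"dz": -1,"twist": 0,"grip": -0.5},
    {"dx": 0,"dy": 0,"dz": -1,"twist": 0,"grip": -0.5},
    {"dx": 0,"dy": 0,"dz": -1,"twist": 0,"grip": -0.5},
    {"dx": 0,"dy": 0,"dz": -1,"twist": 0,"grip": -0.5},
  ],
)

```text
time_s: 46.18
tool_pos: [0.4965, -0.351, 0.1119]
tool_rot: [[-0.999, -0.053, 0.0], [-0.053, 0.999, -0.0], [-0.0, -0.0, -1.0]]
ft_force: [0.3, -1.4, 0.0]
width: 0.249
gripper_force: 0.0
```

Call:
drive_tool(
  plan=[
    {"dx": 0,"dy": 0,"dz": -1,"twist": 0,"grip": -0.5},
    {"dx": 0,"dy": 0,"dz": -1,"twist": 0,"grip": -0.5},
    {"dx": 0.5,"dy": 0.5,"dz": -1,"twist": 0,"grip": -0.5},
    {"dx": 1,"dy": 1,"dz": 0,"twist": 0,"grip": -0.5},
    {"dx": 1,"dy": 1,"dz": 0,"twist": 0,"grip": -0.5},
    {"dx": 0.8,"dy": 1,"dz": 0,"twist": 0,"grip": -0.5},
    {"dx": 0,"dy": 1,"dz": 0,"twist": 0,"grip": -0.5},
    {"dx": 0,"dy": 1,"dz": 0,"twist": 0,"grip": -0.5},
    {"dx": 0,"dy": 1,"dz": 0,"twist": 0,"grip": -0.5},
    {"dx": 0,"dy": 0,"dz": 0,"twist": 0,"grip": -0.5},
    {"dx": 0,"dy": 0,"dz": 0,"twist": 0,"grip": -0.5},
    {"dx": 0,"dy": 0,"dz": 0,"twist": 0,"grip": -0.5},
  ],
)

```text
time_s: 47.18
tool_pos: [0.4243, -0.2256, 0.171]
tool_rot: [[-0.999, -0.054, 0.001], [-0.054, 0.999, -0.001], [-0.001, -0.001, -1.0]]
ft_force: [0.4, -0.5, 1.3]
width: 0.25
gripper_force: 0.0
```

```bash
python3 go.py; python3 - <<'E'
from h import *
c=cap('top');i=c['image'][130:265,110:390,::-1];i2=cap('scene')['image'][140:310,150:385,::-1]
a=cv2.resize(i,(560,270),interpolation=3);b=cv2.resize(i2,(442,320),interpolation=3)
o=np.zeros((600,560,3),np.uint8);o[:270]=a;o[275:595,:442]=b;cv2.imwrite('pics/end.png',o)
E
```

```text
t 47.2 pos [ 0.4243 -0.2256  0.171 ] yaw 3.08 j [-0.63  0.25  1.83 -0.    1.07 -2.26] w 0.25 F [ 0.4 -0.5  1.3]
```

View pics/end.png

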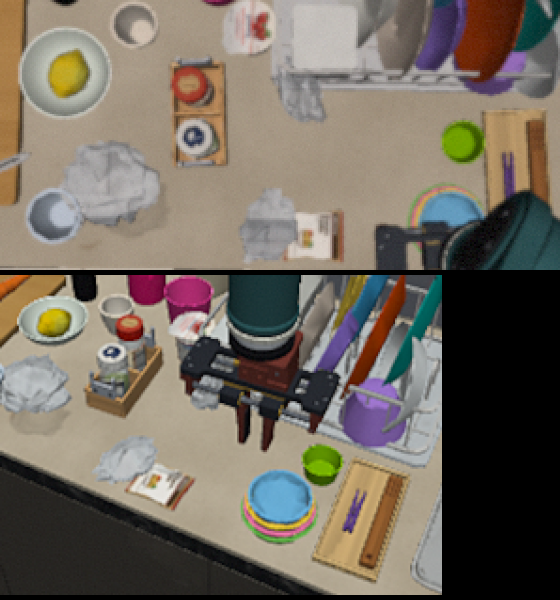

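```bash
python3 - <<'E'
from h import *
c=cap('top');im=c['image'];C=np.array([.5805,.0745]);a=np.radians(2.8);R=np.array([[np.cos(a),np.sin(a)],[-np.sin(a),np.cos(a)]])
for n,u,v,z in(('A',206.5,173,.11),('B',208.5,199.5,.102)): print(n,R@(ray(c,u,v,z)[:2]-C))
hsv=cv2.cvtColor(im,cv2.COLOR_RGB2HSV)
k=cv2.inRange(hsv,(35,120,50),(55,255,255));k[:,:325]=0;k[:,356:]=0;k[:180]=0;k[220:]=0
q=max(cv2.findContours(k,0,2)[0],key=cv2.contourArea);print('cup',ray(c,*cv2.minAreaRect(q)[0],.034))
E
```

```text
A [ 0.02917179 -0.00468001]
B [-0.03652771 -0.006971  ]
cup [ 0.54882864 -0.28255937  0.034     ]
```

Both jars are within 8 mm of their well centres, the cup has not moved, and everything is released. I'll hand in.

```bash
python3 -c "
from bench import ctrl
print(ctrl.hand_in())"
```

```text
the job is handed in; nothing more can be done
None
```

I handed the job in at about 47 s; the hand-in gave no verdict. In the last pictures the paddle and clip lie in the tray, a jar stands in each well within about 8 mm of its centre, the lemon is in the dish, the green cup has not moved, and everything is released.

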